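Hang the inspected coupon carrier back on the carrier rail

ROBOT

A 6-joint arm with a two-finger parallel gripper is mounted at the origin on the work surface. World frame = base frame: x ahead of the robot, y to its left, z up, the work surface at z = 0. Lengths are in m, angles in degrees, forces in N, time in s.
With the tool pointing down it reaches from about 0.325 to 0.775 m from the base axis. Payload 5.5 kg.
Tool frame: the origin (TCP) lies at the very end of the fingers, on their centre line; the grasp point (between the pads) lies 19 mm behind it; z points along the fingers, y is the direction in which the jaws open and shut (so a half turn about z gives the same grasp; the last joint's range is limited). The gripper opens to 85 mm and grips with 20 to 120 N. Pads are 22 mm wide; open, the fingers measure 114 mm over their backs; the gripper's body (76 mm by 85 mm) begins 54 mm behind the grasp point. The pads swing forward as they close: fully open they stand 13 mm farther back than shut.
Start: joints at [-72.92, 5.22, 70.514, -0, 104.267, -3.249], TCP at [0.208, -0.563, 0.231] pointing down, gripper open.
Joint ranges: [-164.24, 164.24], [-49.07, 125.15], [9.68, 141.18], [-86.29, 266.29], [3.28, 154.24], [-151.56, 151.56]. Speed limits (degrees/s): [147.25, 147.25, 172.46, 180, 180, 180].

INTERFACE

Orientations are given as [roll, pitch, yaw] about the fixed x, y, z axes, in that order (R = Rz(yaw) Ry(pitch) Rx(roll)).
In Python, from bench import env, imaging, look_for, trace gives the robot as it stands. The module is installed in compiled form; this text tells all that it offers.
- The arm moves only by the tool drive_tool, never from a script. Its argument "commands" is text: rows parted by semicolons, each of 7 numbers parted by spaces: the opening, from 0 (shut) to 1 (fully open), then the shift along the tool's x, y, z in units of 40 mm (1.0 is 40 mm), then the turn, a rotation vector about the tool's x, y, z in units of 5 degrees (1.0 is 5 degrees). In form: fingers dx dy dz wx wy wz; .... A call has 1 to 12 rows; each row shifts and turns the commanded pose from where the row before left it, along the tool's axes as they then stand; what a row does not reach is not made up. A row lasts 1/12 s, in which the tool goes at most 41.7 mm and 7.16 degrees, less where a joint would pass 70% of its speed; a pose out of reach is approached as far as the arm can. A call is refused whole if a number of a shift passes 1 or a number of a turn 1, either way. A call with a gripper value outside its range is refused whole. The fingers move at their own pace and stop on an object; "squeeze" is the grip in N (left out, the last holds). Time passes only in rows, so rows that do not move let the fingers close. It gives the time, the measured TCP pose, the force and the opening at its end, in the units of the state.
- env.get_state(): the state, without advancing time (a new reading comes with each control period).
- imaging.get_image(name): name is "scene" or "top" or "wrist"; returns (picture, depth): 480x640x3 uint8, blue, green, red; 480x640 float32, m along the optical axis (not along the pixel's ray), 0 where there is no reading.
- imaging.camera_params(name): a dict with "fovy" (degrees; the focal length in pixels is half the picture's height over the tangent of half this angle, whatever the lens; pixels are square), "cx", "cy" (the principal point, pixels), "cam_to_world" (4x4, takes a point from camera to world coordinates); the wrist camera has in their place "hand_eye" (4x4, takes a point from camera to tool coordinates, whose origin is the TCP and whose axes are the flange's). Camera axes: x right, y up, looking along -z (the intrinsics and any distortion apply to the point x, -y, -z); pixel columns grow to the right and rows downward; lengths in m; the calibration is good to about 2 mm. A picture is of the moment at which its call begins: read the wrist's pose just before it. camera_params takes no time and is no camera call.
- env.hand_in(): hands the job in, once; it reports no verdict.
Trained networks look in the newest picture that a camera, given by its name, has taken for a name from the list of things; names that differ only in an ending like _2 or _b are one class to them, and where a whole thing is asked for, a point or a joint stands for the part that bears it (a point fixed in the world has none). Each returns a list of dicts, best first, with "p" (0 to 1); they miss things now and then, are a little off and sometimes report something else, mostly with a low value. They report only what shows in the picture. A call takes as long as a camera call. They do not tell look-alikes from the thing itself.
- look_for(camera, label): "at" ([x, y, z] in m, in world coordinates, good to about 4 mm: the middle of the surface that is visible of it).
- trace(camera, label): "mask" (480x640 bool, what is visible of it).
The state is a dict: "t": time; "joint_pos": joint angles; "dq": joint speeds; "tau": joint torques, N m; "tool_pos": TCP position; "orientation": TCP orientation; "wrist_force": force on the tool from outside, world axes, zero at the start; "moment": the same for the moment, N m; "width": opening from 0.0 (shut) to 1.0 (fully open).
Only numpy, scipy, OpenCV 4.12 (cv2) and the standard library are available. Lean on these libraries where they do the work, as an engineer would, in place of code of your own. Each camera call takes 0.05 s, during which the arm holds its last target.

TASK

The steel coupon carrier lying on the low pedestal has been inspected and must go back on the carrier rail. Lift it off by the edges of its framed board, lean it centred on the 45 degree viewing stand and let go, then take it again by its neck, lift its hook over the rail's anti-jump lip and lower it until the hook sits fully down on the belt behind the lip. Hang it between the two carriers already there, clear of both, and leave those two and everything else on the bench where they are.

Things in the scene. Friction and masses are not known exactly. Their poses are not given: they have to be found in the camera images.
- carrier_board (a point): Carrier to hang (loose, 0.16-0.26 kg): framed circuit-board coupon 80 mm long (x), 56 wide (y), 8 thick (z), lying flat at the start; from one short edge a steel neck goes on to a hook. Point: centre of the framed board, mid-thickness. Own x runs along the neck to the hook, y across, z out of the front face (up at the start). Centre of mass about 21 mm from here towards the hook.
- carrier_neck (a point): Same carrier, same axes: a point in the neck, 72 mm from the board's centre towards the hook; the place to hold it for hanging. The neck is 16 mm wide (y), 6 mm thick (z), and runs from 32 mm below this point (the board's edge) to 54 mm above it (top of the hook), straight on from the board's mid-plane.
- carrier_tip (a point): Same carrier, same axes: centre of the free end of the hook's drop leg, 28 mm along x and 22 mm to -z from carrier_neck. The hook turns to -z (behind the board's back): a bar across the top, then the drop leg, 6 mm thick, 26 mm long, parallel to the neck and ending here. The throat between neck and leg is 16 mm wide, 20 mm deep, open towards the board.
- carrier: The same carrier as a whole; origin at the centre of the board's back face (4 mm to -z of carrier_board), same axes.
- pedestal_top (a point): Fixed black pedestal on which the carrier starts: centre of its top, 45 mm above the bench. Block 60 mm (x) by 34 mm (y), on a foot plate 110 x 80 x 8 mm. The board overhangs the block 11 mm on each long side; the hook hangs down free beyond its +x end.
- stand_seat (a point): Fixed black viewing stand, a V of two faces at right angles. Point: middle of the V's inner corner line, 34 mm above the bench. Own x is level, from the stand's front to its back, y along the corner line, z up. From the corner the inclined face rises towards +x at 45 degrees (78 mm long, only 34 mm wide: fingers pass beside it) and the ledge towards -x at 45 degrees (18 mm deep, 56 mm wide).
- stand: The same stand, same axes; origin under the centre of its foot plate (120 x 80 x 8 mm), 45 mm to +x of the corner line. The carrier leans here with the board's back on the inclined face, its hookless short edge on the ledge, neck free past the top, hook behind: board centre then 25 mm to +x of stand_seat and 31 mm above it.
- rail: Fixed carrier rail (a narrow belt conveyor, standing still), 480 mm long along its own y; own x is level, from the robot's side, where carriers hang, to the back; z up. Origin on the bench, half-way along, in the plane of the necks of carriers hanging upright with the drop leg against the lip. Straight for y = -200 to 200 mm, then end housings (x = 10 to 54, up to z = 228 mm); posts and motor behind x = 50 mm.
- rail_lip (a point): Rail, same axes: middle of the top edge of its front anti-jump lip, at x = 17, z = 214 mm in the rail's frame. The lip is 4 mm thick (x = 15 to 19). Behind it the belt, 14 mm lower (z = 200), x = 19 to 44 mm, then a rear wall up to z = 222 mm.
- rail_bar (a point): Rail, same axes: middle of the front of the anti-sway bar, a 10 mm round bar along y at x = 12, z = 95 mm in the rail's frame. The back of a hanging board comes to rest against it, the carrier then leaning about 4 degrees, board towards the bar. Under the belt run (z below 184 mm) the space down to this bar is open.
- hung_left_board (a point): A carrier of the same shape (loose), already hanging on the rail to the left (+y) of the free place; point at the centre of its framed board, 56 mm wide. Own x points to the rail's back, y along the rail, z up.
- hung_right_board (a point): A carrier of the same shape (loose), already hanging on the rail to the right (-y) of the free place; point and axes as for hung_left_board.
- pen_cup: Loose bystander: brown round pen cup, 72 mm across, 95 mm tall, with pens standing up to 155 mm above the bench; origin at the centre of its foot.
- tape_roll: Loose bystander: amber tape roll lying flat, 100 mm across, 24 mm tall; origin at the centre of its underside.
- paper_roll: Loose bystander: white wiping-paper roll standing on end, 104 mm across, 98 mm tall; origin at the centre of its underside.
- camera: Loose bystander: silver compact camera lying on its back, 55 x 96 x 31 mm; origin at the centre of its underside.
- stop_box: Loose bystander: white box 75 mm square, 55 mm tall, with a red mushroom button on top (81 mm in all); origin at the centre of its underside.
- screwdriver: Loose bystander: small screwdriver, 150 mm long, lying flat; origin near its middle, at the bench.
Things that resemble listed ones, but are neither listed nor needed, are in the scene too. Leave any red look-alike of the part that bears hung_left_board alone.

How it is judged (in metres and radians):
On the way, in this order (a step that is already met when the one before it is completed fails the run):
1. the carrier is lifted clear of the pedestal, held by its framed board (z of carrier_board in the frame of pedestal_top above 0.035 m and distance between the grasp point and carrier_board below 0.05 m and contact force between the fingers and carrier above 0.5 N), for 0.1 s.
2. the carrier leans squarely on the viewing stand, board back on the inclined face and lower edge on the ledge, centred within 20 mm, let go by the fingers (x of carrier_board in the frame of stand_seat between 0.0135 and 0.0375 m and z of carrier_board in the frame of stand_seat between 0.0191 and 0.0431 m and y of carrier_board in the frame of stand_seat between -0.02 and 0.02 m and angle between carrier_board's own x axis and vertical between 0.635 and 0.935 rad and contact force between the fingers and carrier below 0.1 N), for 0.3 s.
3. held by the neck, the carrier has its hook's tip above the top of the anti-jump lip and has come past it to the belt side, within the straight rail (distance between the grasp point and carrier_neck below 0.05 m and x of carrier_tip in the frame of rail between 0.018 and 0.045 m and z of carrier_tip in the frame of rail above 0.212 m and y of carrier_tip in the frame of rail between -0.19 and 0.19 m), for 0.04 s.
At the end, for the whole second after the job is handed in: The carrier hangs on the rail: the end of its hook stands on the belt behind the anti-jump lip (within 6 mm of belt height), upright and square to the rail within 0.2 rad, between the two other carriers with its board clear of both (centres at least 59 mm apart along the rail), at rest and released (x of carrier_tip in the frame of rail between 0.0185 and 0.043 m and z of carrier_tip in the frame of rail between 0.194 and 0.206 m and angle between carrier_board's own x axis and vertical below 0.2 rad and angle between the y axis of carrier_board and the y axis of rail, either way round below 0.2 rad and y of carrier_board in the frame of hung_left_board below -0.059 m and y of carrier_board in the frame of hung_right_board above 0.059 m and linear speed of carrier below 0.03 m/s and contact force between the fingers and carrier below 0.1 N); the robot touches nothing.
It fails at once if one of the two hanging carriers is moved by more than 25 mm (distance of any of hung_left_board, hung_right_board from where it was at the start of the episode above 0.025 m).
It fails at once if a bystander on the bench is moved by more than 25 mm (distance of any of pen_cup, tape_roll, paper_roll, camera, stop_box, screwdriver from where it was at the start of the episode above 0.025 m).
It also fails if it takes over 72 s, if anything falls off the work surface, if the arm or the gripper's body presses on something with over 40 N, if the wrist force passes 120 N, or if a joint passes its speed limit or range.

## Working session

There is one attempt and no reset: what is moved stays moved. The work goes in short steps, Python scripts to look and compute and a tool call to move; the robot and the scene stay as the last step left them, time stands still between calls to the robot, and variables do not carry over. Pictures are saved under pics/ and viewed, and the job is handed in when it is done.

Besides the shell and the picture viewer there is one more tool, called after ">>>" by a JSON object that holds its "name" and its "arguments", one argument or row to a line. drive_tool: Moves the arm, as the interface text tells. Its arguments: {"type":"object","properties":{"commands":{"type":"string"},"squeeze":{"type":"number"}},"required":["commands"]}

```bash
ls; mkdir -p pics; python3 - <<'E'
from bench import env, imaging, look_for, trace
import cv2, numpy as np
s=env.get_state(); print({k:np.round(v,3).tolist() for k,v in s.items()})
for n in ["scene","top","wrist"]:
    im,d=imaging.get_image(n); cv2.imwrite(f"pics/{n}0.png",im); np.save(f"pics/{n}0.npy",d)
    p=imaging.camera_params(n); print(n,{k:np.round(v,4).tolist() for k,v in p.items()})
E
```

```text
pics
{'t': 0.0, 'joint_pos': [-72.921, 5.264, 70.585, -0.001, 104.266, -3.248], 'dq': [-0.033, -0.113, 0.042, -0.031, -0.062, 0.094], 'tau': [0.001, -45.873, -41.803, 0.0, 0.011, 0.0], 'tool_pos': [0.208, -0.562, 0.23], 'orientation': [-179.885, -0.006, 20.327], 'wrist_force': [0.172, 0.61, -0.272], 'moment': [0.018, 0.01, 0.011], 'width': 0.997}
scene {'fovy': 45.7043, 'cx': 308.6138, 'cy': 223.1299, 'cam_to_world': [[0.3886, -0.6919, 0.6085, 1.3384], [0.9214, 0.2902, -0.2585, -0.3192], [0.0022, 0.6611, 0.7503, 1.1637], [0.0, 0.0, 0.0, 1.0]]}
top {'fovy': 49.6275, 'cx': 309.4971, 'cy': 244.9325, 'cam_to_world': [[0.0257, 0.9931, -0.114, 0.3167], [-0.9997, 0.0249, -0.008, 0.0138], [-0.0051, 0.1142, 0.9934, 1.7369], [0.0, 0.0, 0.0, 1.0]]}
wrist {'fovy': 61.4181, 'cx': 312.7473, 'cy': 230.2993, 'hand_eye': [[0.0002, 0.9558, 0.294, 0.0767], [1.0, -0.0001, -0.0003, 0.0005], [-0.0003, 0.294, -0.9558, -0.1426], [0.0, 0.0, 0.0, 1.0]]}
```

View pics/scene0.png

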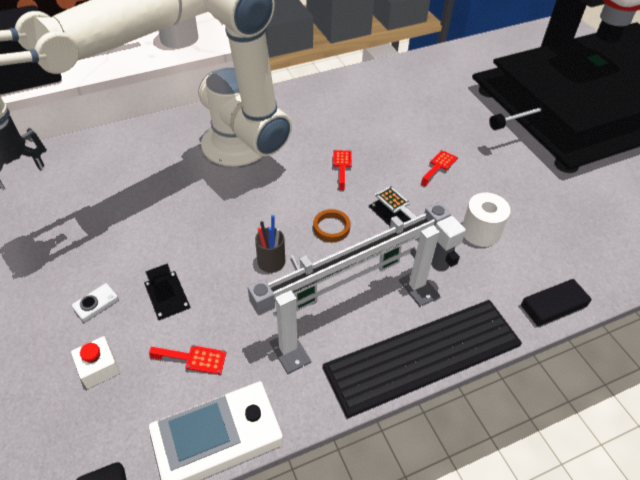

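View pics/top0.png

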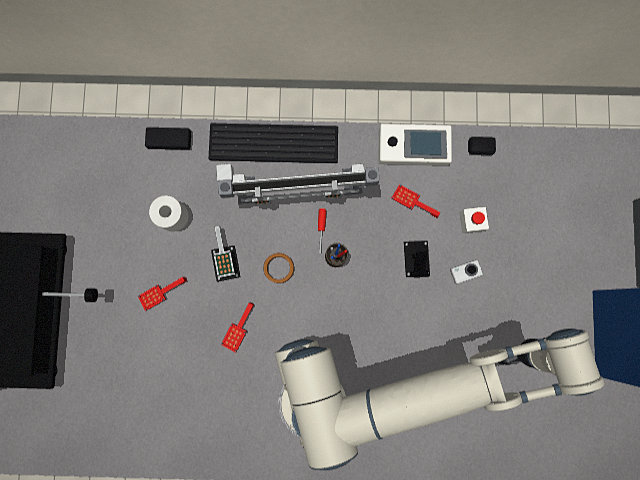

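View pics/wrist0.png

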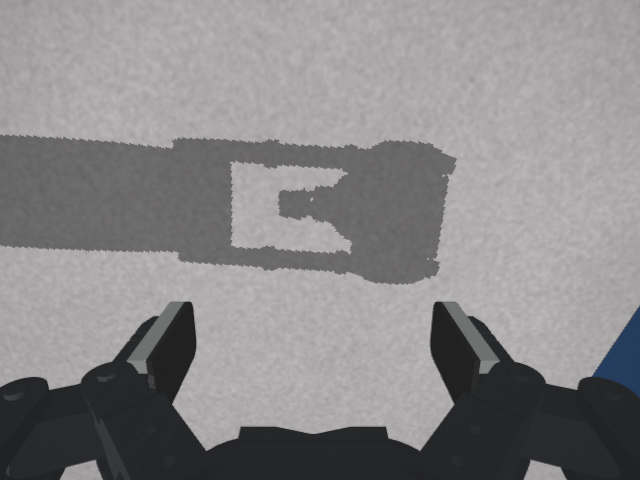

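The carrier (unlike the red look-alikes) is the board with black frame at top (225,262)/scene (392,200). Its neck points away from the robot. The stand shows at top (416,259), the rail at (300,185), and there are three red look-alikes. Next I measure.

```bash
cat > h.py <<'E'
from bench import env, imaging, look_for, trace
import cv2, numpy as np
from scipy.spatial.transform import Rotation as R
def K(n):
    p=imaging.camera_params(n); f=240/np.tan(np.radians(p['fovy']/2)); return f,p['cx'],p['cy'],p
def tool():
    s=env.get_state(); T=np.eye(4); T[:3,:3]=R.from_euler('xyz',s['orientation'],degrees=True).as_matrix(); T[:3,3]=s['tool_pos']; return T
def c2w(n,T=None):
    p=imaging.camera_params(n)
    return np.array(p['cam_to_world']) if n!='wrist' else (tool() if T is None else T)@np.array(p['hand_eye'])
def cloud(n,d,T=None):
    f,cx,cy,p=K(n); v,u=np.mgrid[0:480,0:640]
    P=np.stack([(u-cx)/f*d,-(v-cy)/f*d,-d,np.ones_like(d)],-1)
    W=P@c2w(n,T).T; W=W[...,:3]; W[d<=0]=np.nan; return W
def proj(n,X,T=None):
    f,cx,cy,p=K(n); X=np.atleast_2d(X); C=(np.linalg.inv(c2w(n,T))@np.c_[X,np.ones(len(X))].T).T
    return np.c_[cx+f*C[:,0]/-C[:,2], cy-f*C[:,1]/-C[:,2]]
E
python3 - <<'E'
from h import *
for n in ["top","scene"]:
    imaging.get_image(n)
    for l in ["carrier_board","carrier_neck","carrier_tip","stand","stand_seat","pedestal_top","rail","rail_lip","rail_bar","hung_left_board","hung_right_board","pen_cup","tape_roll","paper_roll","screwdriver"]:
        r=look_for(n,l); print(n,l,[(np.round(q['at'],3).tolist(),round(q['p'],2)) for q in r[:5]])
E
```

```text
top carrier_board [([0.459, 0.316, 0.051], 0.75), ([0.599, 0.479, 0.096], 0.5)]
top carrier_neck [([0.457, 0.309, 0.054], 0.85), ([0.684, 0.089, 0.204], 0.36)]
top carrier_tip [([0.457, 0.312, 0.049], 0.73), ([0.667, -0.047, 0.139], 0.59)]
top stand [([0.473, -0.324, 0.008], 0.73), ([0.604, -0.507, 0.056], 0.45), ([0.64, 0.179, 0.14], 0.35)]
top stand_seat [([0.476, -0.324, 0.01], 0.88)]
top pedestal_top [([0.449, 0.284, 0.006], 0.92)]
top rail [([0.69, 0.09, 0.2], 0.61)]
top rail_lip [([0.687, 0.087, 0.203], 0.9)]
top rail_bar [([0.688, 0.086, 0.199], 0.85)]
top hung_left_board [([0.216, 0.259, 0.015], 0.91), ([0.681, -0.306, 0.014], 0.88), ([0.336, 0.531, 0.018], 0.75), ([0.64, 0.179, 0.138], 0.64)]
top hung_right_board [([0.668, -0.044, 0.139], 0.58)]
top pen_cup [([0.484, -0.062, 0.049], 0.65), ([0.459, 0.312, 0.051], 0.31)]
top tape_roll [([0.442, 0.126, 0.019], 0.82)]
top paper_roll [([0.601, 0.481, 0.096], 0.73)]
top screwdriver [([0.687, 0.088, 0.199], 0.67), ([0.596, -0.01, 0.024], 0.45)]
scene carrier_board [([0.453, 0.307, 0.052], 0.85), ([0.489, -0.339, 0.009], 0.28)]
sce
[... 292 characters left out ...]
3], 0.59)]
scene rail [([0.703, 0.091, 0.198], 0.77)]
scene rail_lip [([0.701, 0.091, 0.192], 0.91), ([0.651, 0.183, 0.114], 0.54), ([0.491, -0.336, 0.005], 0.5)]
scene rail_bar [([0.701, 0.088, 0.197], 0.78), ([0.673, -0.042, 0.112], 0.28)]
scene hung_left_board [([0.228, 0.257, 0.016], 0.88), ([0.342, 0.531, 0.012], 0.87), ([0.68, -0.308, 0.014], 0.74), ([0.648, 0.184, 0.11], 0.73)]
scene hung_right_board [([0.676, -0.042, 0.113], 0.95)]
scene pen_cup [([0.497, -0.068, 0.075], 0.83), ([0.492, -0.333, 0.004], 0.75)]
scene tape_roll [([0.446, 0.122, 0.024], 0.59)]
scene paper_roll [([0.621, 0.471, 0.086], 0.58), ([0.699, 0.092, 0.198], 0.45)]
scene screwdriver [([0.453, 0.308, 0.049], 0.64)]
```

```bash
python3 - <<'E'
import cv2,numpy as np
t=cv2.imread("pics/top0.png");s=cv2.imread("pics/scene0.png")
a=cv2.resize(t[230:300,190:260],(400,400),interpolation=cv2.INTER_CUBIC)
b=cv2.resize(t[225:295,380:450],(400,400),interpolation=cv2.INTER_CUBIC)
c=cv2.resize(s[175:235,360:420],(400,400),interpolation=cv2.INTER_CUBIC) if 0 else cv2.resize(s[150:290,330:470],(400,300))
d=cv2.resize(s[250:325,130:230],(400,300))
cv2.imwrite("pics/c1.png",np.vstack([np.hstack([a,b])[:300],np.hstack([c,d])]) if 0 else np.hstack([a,b]))
cv2.imwrite("pics/c2.png",np.hstack([cv2.resize(s[170:260,350:470],(400,300)),d]))
E
```

```text
(no output)
```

View pics/c1.png

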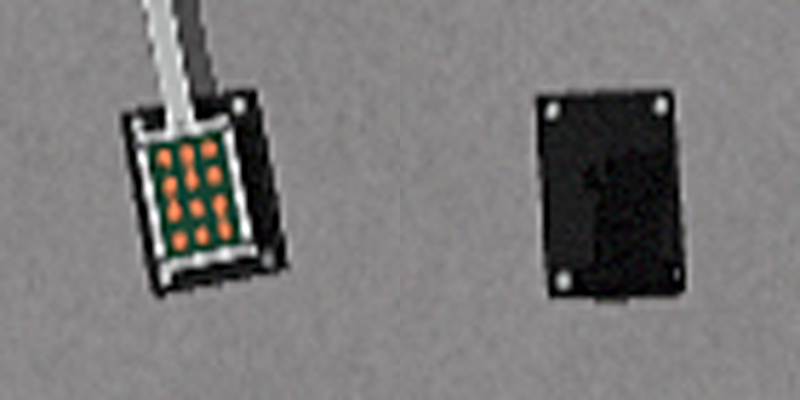

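View pics/c2.png

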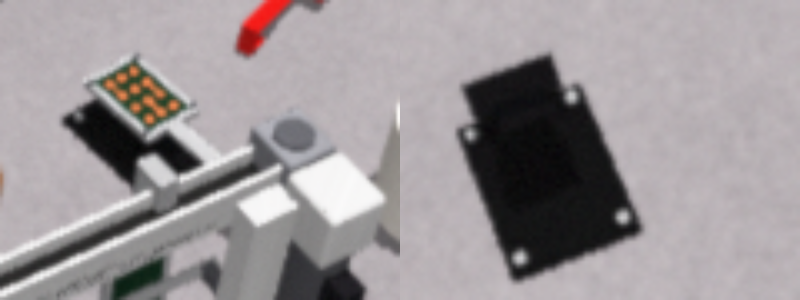

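The crops confirm the carrier: green PCB in a white frame with a steel neck pointing away from the robot. The red ones lie flat on the bench. Next I work out the stand's facing from the depth.

```bash
python3 - <<'E'
from h import *
for n in ["top","scene"]:
    d=np.load(f"pics/{n}0.npy"); W=cloud(n,d)
    for nm,c,r in [("stand",(0.48,-0.33),0.09),("ped",(0.47,0.31),0.14)]:
        m=(abs(W[...,0]-c[0])<r)&(abs(W[...,1]-c[1])<r)
        Q=W[m]; H={}
        print(n,nm,m.sum())
        xs=np.arange(c[0]-r,c[0]+r,0.012); ys=np.arange(c[1]+r,c[1]-r,-0.012)
        for x in xs[::-1]:
            row=[]
            for y in ys:
                k=(abs(Q[:,0]-x)<.006)&(abs(Q[:,1]-y)<.006)
                row.append("%4d"%(1000*np.max(Q[k,2])) if k.any() else "   .")
            print("%.3f"%x," ".join(row))
        print("y",ys[[0,-1]])
E
```

```text
top stand 2859
0.558    6    9    5    5    8    7    5    7    2    8    5    9   10   10    4    8
0.546    2    5    6    4    6    8    5   10   13    9   14    5    6   10   12    0
0.534    5    8    8    9   16   15   15   15   17   18   16    6    7    9    4    5
0.522    6    3    9   10   16   15   12   14   14   19   15    6    7    3    7    4
0.510    9    4   11    5   12   16   14   15   17   14   15    9    7   11    6    6
0.498    8    8    7    6   10   12   91   86   88   90   11   14    5   10   10    9
0.486    7   10    5    9   13   13   89   91   94   84   17   13    7   11    7    2
0.474    3    6   11   14   10   14   85   87   80   78   14   15    9    8    5    8
0.462    0    2   13    3   12   10   71   72   66   66   13   14    7    8    6    9
0.450    6    9   11   16   13   20   57   59   57   55   14    9    7    7    7    2
0.438    7    7    4    7    7   17   42   47   48   46   42   15    5    4    6    6
0.426   10    7   13   10    9   19   53   51   50   53   48   12    7    6    7    7
0.414    2    7    6    4    6   16   50   44   46   
[... 6951 characters left out ...]
   4    6    5    3    4    2    2    5    4    6    .
0.378   28   33    4    4    7    9    9    3    4    .    .    .    .    4    4    3    4    5    7    5    5    3    5    5
0.366    2    5    4    3    8    4    4    5    5    .    .    4    6    5    4    7    3    4    2    6    3    5    6    8
0.354    1    4    4    3    4    3    5    4    3    6    5    4    5    7    4    3    6    3    4    3    7    3    7    9
0.342    3    5    6    7    5    4    6    3    3    4    5    4    6    7    7    5    7    3    2    3    3    4    5    6
0.330    4    4    3    6    5    2    2    5    6    5    5    2    3    5    6    3    6    2    8    4    3    3    5    1
y [0.45  0.174]
```

```bash
cat >> h.py <<'E'
def Rt(rpy): return R.from_euler('xyz',rpy,degrees=True)
def plan(pos,rpy=None,Rm=None,N=None,g=1.0,start=None):
    """print rows from present pose to target, straight line + slerp"""
    T=tool() if start is None else start; p=T[:3,3].copy(); q=R.from_matrix(T[:3,:3])
    qt=Rm if Rm is not None else Rt(rpy)
    if not isinstance(qt,R): qt=R.from_matrix(qt)
    rv=(q.inv()*qt).as_rotvec(degrees=True); dist=np.linalg.norm(np.array(pos)-p)
    n=int(max(1,np.ceil(dist/0.038),np.ceil(np.linalg.norm(rv)/4.9))) if N is None else N
    p0=p.copy();q0=q; rows=[]
    for k in range(1,n+1):
        pt=p0+(np.array(pos)-p0)*k/n; qk=q0*R.from_rotvec(rv*k/n,degrees=True)
        s=np.round(q.inv().apply(pt-p)/0.04,2); w=np.round((q.inv()*qk).as_rotvec(degrees=True)/5,2)
        rows.append((s,w)); p=p+q.apply(s*0.04); q=q*R.from_rotvec(w*5,degrees=True)
    print("dist %.3f rot %.1f rows %d"%(dist,np.linalg.norm(rv),n))
    print("; ".join("%g %g %g %g %g %g %g"%((g,)+tuple(s+0.)+tuple(w+0.)) for s,w in rows))
    print("end",np.round(p,4),np.round(q.as_euler('xyz',degrees=True),2))
    E=np.eye(4);E[:3,:3]=q.as_matrix();E[:3,3]=p; return E
def shot(n,f):
    T=tool(); im,d=imaging.get_image(n); cv2.imwrite(f"pics/{f}.png",im); np.savez(f"pics/{f}.npz",d=d,T=T); return im,d,T
E
python3 -c "
from h import *
plan([0.42,-0.325,0.26],[180,0,3])"
```

```text
dist 0.319 rot 17.3 rows 9
1 0.78 -0.41 -0.08 0 0 0.39; 1 0.77 -0.45 -0.08 0 0 0.38; 1 0.75 -0.46 -0.08 0 0 0.39; 1 0.73 -0.49 -0.08 0 0 0.38; 1 0.72 -0.52 -0.08 0 0 0.39; 1 0.7 -0.54 -0.08 0 0 0.38; 1 0.68 -0.56 -0.08 0 0 0.39; 1 0.66 -0.59 -0.08 0 0 0.38; 1 0.64 -0.6 -0.08 0 0 0.39
end [ 0.4198 -0.3252  0.2601] [-180.      0.      2.98]
```

>>> {"name": "drive_tool", "arguments": {
  "commands": "1 0.78 -0.41 -0.08 0 0 0.39; 1 0.77 -0.45 -0.08 0 0 0.38; 1 0.75 -0.46 -0.08 0 0 0.39; 1 0.73 -0.49 -0.08 0 0 0.38; 1 0.72 -0.52 -0.08 0 0 0.39; 1 0.7 -0.54 -0.08 0 0 0.38; 1 0.68 -0.56 -0.08 0 0 0.39; 1 0.66 -0.59 -0.08 0 0 0.38; 1 0.64 -0.6 -0.08 0 0 0.39; 1 0 0 0 0 0 0; 1 0 0 0 0 0 0; 1 0 0 0 0 0 0"
}}

```text
t: 2.75
tool_pos: [0.4197, -0.3254, 0.26]
orientation: [180.0, 0.0, 3.0]
wrist_force: [-0.6, -0.0, 0.2]
width: 1.002
```

```bash
python3 - <<'E'
from h import *
im,d,T=shot("wrist","w1"); print(np.round(T,3))
W=cloud("wrist",d,T)
for l in ["stand","stand_seat"]:
    print(l,[(np.round(q['at'],3).tolist(),round(q['p'],2)) for q in look_for("wrist",l)])
E
```

```text
[[ 0.999  0.053 -0.     0.42 ]
 [ 0.053 -0.999 -0.    -0.325]
 [-0.     0.    -1.     0.26 ]
 [ 0.     0.     0.     1.   ]]
stand [([0.483, -0.33, 0.009], 0.8)]
stand_seat [([0.483, -0.33, 0.005], 0.59)]
```

View pics/w1.png

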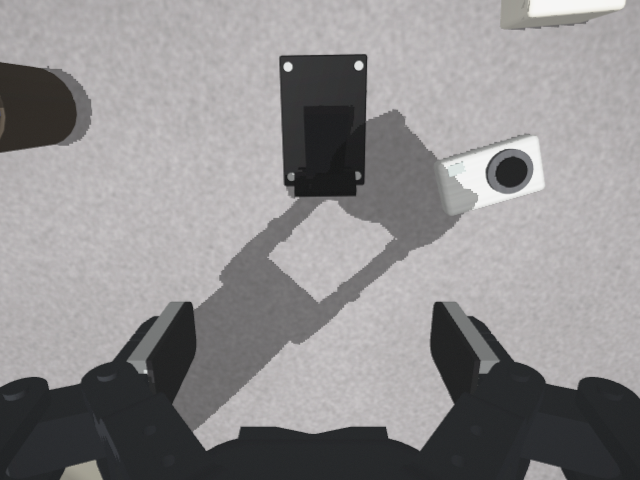

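The wrist picture shows the stand: foot plate corners near (280,56), (367,55) and (364,185), ledge at (325,185), incline at (328,140). Now I fit its geometry.

```bash
python3 - <<'E'
from h import *
z=np.load("pics/w1.npz"); d=z['d'];T=z['T'];W=cloud("wrist",d,T);im=cv2.imread("pics/w1.png")
# bench height check
print("bench z",np.nanmedian(W[240:290,280:380,2]), np.nanmedian(W[20:50,200:400,2]))
g=im.max(2)
m=(g<60); m[:, :270]=0; m[:,380:]=0; m[:50]=0; m[205:]=0
P=W[m]; P=P[np.isfinite(P[:,2])]
foot=P[(P[:,2]<0.015)]
print("foot extents", foot.min(0),foot.max(0), "minrect",cv2.minAreaRect(foot[:,:2].astype(np.float32)*1000))
# screws
gg=cv2.cvtColor(im,cv2.COLOR_BGR2GRAY)
for (u,v) in [(288,67),(358,66),(357,176),(291,176)]:
    s=gg[v-7:v+8,u-7:u+8]; ys,xs=np.where(s>120); uu=u-7+xs.mean(); vv=v-7+ys.mean(); print((round(uu,1),round(vv,1)),np.round(W[int(vv),int(uu)],4))
top=P[P[:,2]>0.03]
# incl face: central width; fit planes by x range
import itertools
print("high pts ext",np.percentile(top,[1,50,99],axis=0).round(4))
inc=top[(top[:,0]>0.455)&(top[:,0]<0.49)&(abs(top[:,1]-np.median(top[:,1]))<.014)]
A=np.c_[inc[:,:2],np.ones(len(inc))]; c=np.linalg.lstsq(A,inc[:,2],rcond=None)[0]; print("incl plane",c, len(inc), np.std(A@c-inc[:,2]))
led=top[(top[:,0]<0.436)]
A=np.c_[led[:,:2],np.ones(len(led))]; c=np.linalg.lstsq(A,led[:,2],rcond=None)[0]; print("ledge",c,len(led))
for x in np.arange(.405,.51,.004):
    k=abs(top[:,0]-x)<.002
    if k.sum()>3: print(round(x,3),k.sum(),np.round([np.median(top[k,2]),top[k,1].min(),top[k,1].max()],4))
E
```

```text
bench z -0.00012491178831069982 6.786659059787592e-05
foot extents [ 4.20256961e-01 -3.75961827e-01 -1.38941677e-04] [ 0.54268511 -0.28951713  0.01485265] minrect ((481.82830810546875, -332.936279296875), (118.69684600830078, 79.43135070800781), 3.9516971111297607)
(np.float64(287.5), np.float64(66.4)) [ 0.5295 -0.2964  0.0105]
(np.float64(358.4), np.float64(65.2)) [ 0.5339 -0.3604  0.009 ]
(np.float64(357.6), np.float64(175.2)) [ 0.434  -0.3682  0.0079]
(np.float64(290.8), np.float64(176.3)) [ 0.4297 -0.3026  0.0085]
high pts ext [[ 0.4196 -0.3619  0.0323]
 [ 0.4571 -0.3333  0.0545]
 [ 0.4965 -0.3098  0.0891]]
incl plane [ 0.99940777  0.06897091 -0.3793332 ] 1442 0.0006722770047526734
ledge [-0.62776252 -0.04909785  0.29368154] 1218
0.417 26 [ 0.0423 -0.3276 -0.3094]
0.421 191 [ 0.0441 -0.3638 -0.3093]
0.425 294 [ 0.0452 -0.3634 -0.3082]
0.429 322 [ 0.0416 -0.3631 -0.3077]
0.433 313 [ 0.0377 -0.3631 -0.3084]
0.437 260 [ 0.0347 -0.3631 -0.3072]
0.441 172 [ 0.0379 -0.3624 -0.3182]
0.445 149 [ 0.0424 -0.3513 -0.3181]
0.449 154 [ 0.0463 -0.3507 -0.3171]
0.453 160 [ 0.0505 -0.351  -0.317 ]
0.457 165 [ 0.0544 -0.3504 -0.3168]
0.461 173 [ 0.0584 -0.3498 -0.3167]
0.465 185 [ 0.0625 -0.3501 -0.3166]
0.469 189 [ 0.0662 -0.3495 -0.3157]
0.473 205 [ 0.0705 -0.3494 -0.3156]
0.477 207 [ 0.0746 -0.3492 -0.3155]
0.481 221 [ 0.0784 -0.3489 -0.3154]
0.485 228 [ 0.0826 -0.3486 -0.3153]
0.489 243 [ 0.0866 -0.3484 -0.3144]
0.493 259 [ 0.0879 -0.3483 -0.3141]
0.497 140 [ 0.0849 -0.3479 -0.3141]
```

```bash
python3 -c "
from h import *
plan([0.42,0.305,0.26],[180,0,8])"
```

```text
dist 0.631 rot 5.1 rows 17
1 0.05 -0.93 0 0 0 -0.06; 1 0.05 -0.92 0 0 0 -0.06; 1 0.06 -0.93 0 0 0 -0.06; 1 0.06 -0.93 0 0 0 -0.06; 1 0.07 -0.92 0 0 0 -0.06; 1 0.07 -0.93 0 0 0 -0.06; 1 0.08 -0.92 0 0 0 -0.06; 1 0.08 -0.93 0 0 0 -0.06; 1 0.09 -0.92 0 0 0 -0.06; 1 0.09 -0.92 0 0 0 -0.06; 1 0.1 -0.93 0 0 0 -0.06; 1 0.1 -0.92 0 0 0 -0.06; 1 0.1 -0.92 0 0 0 -0.06; 1 0.11 -0.92 0 0 0 -0.06; 1 0.12 -0.92 0 0 0 -0.06; 1 0.12 -0.92 0 0 0.01 -0.06; 1 0.13 -0.92 0 0 0 -0.06
end [0.4202 0.3049 0.2599] [-1.7999e+02 -2.0000e-02  7.9800e+00]
```

>>> {"name": "drive_tool", "arguments": {
  "commands": "1 0.05 -0.93 0 0 0 -0.06; 1 0.05 -0.92 0 0 0 -0.06; 1 0.06 -0.93 0 0 0 -0.06; 1 0.06 -0.93 0 0 0 -0.06; 1 0.07 -0.92 0 0 0 -0.06; 1 0.07 -0.93 0 0 0 -0.06; 1 0.08 -0.92 0 0 0 -0.06; 1 0.08 -0.93 0 0 0 -0.06; 1 0.09 -0.92 0 0 0 -0.06; 1 0.09 -0.92 0 0 0 -0.06"
}}

```text
t: 3.73
tool_pos: [0.4195, 0.0466, 0.2602]
orientation: [180.0, -0.0, 5.9]
wrist_force: [1.1, -1.0, -0.8]
width: 0.997
```

>>> {"name": "drive_tool", "arguments": {
  "commands": "1 0.1 -0.93 0 0 0 -0.06; 1 0.1 -0.92 0 0 0 -0.06; 1 0.1 -0.92 0 0 0 -0.06; 1 0.11 -0.92 0 0 0 -0.06; 1 0.12 -0.92 0 0 0 -0.06; 1 0.12 -0.92 0 0 0 -0.06; 1 0.13 -0.92 0 0 0 -0.06; 1 0 0 0 0 0 0; 1 0 0 0 0 0 0"
}}

```text
t: 4.48
tool_pos: [0.42, 0.3064, 0.259]
orientation: [179.9, 0.1, 8.2]
wrist_force: [-0.5, 0.5, 0.1]
width: 0.998
```

```bash
python3 - <<'E'
from h import *
im,d,T=shot("wrist","w2"); print(np.round(T,3))
for l in ["carrier","carrier_neck"]:
    print(l,[(np.round(q['at'],3).tolist(),round(q['p'],2)) for q in look_for("wrist",l)])
print(np.round(env.get_state()['joint_pos'],1))
E
```

```text
[[ 0.99   0.142 -0.002  0.42 ]
 [ 0.142 -0.99  -0.001  0.306]
 [-0.002  0.001 -1.     0.259]
 [ 0.     0.     0.     1.   ]]
carrier [([0.459, 0.316, 0.052], 0.82)]
carrier_neck []
[ 32.2  -6.8  79.5  -0.  107.3 114.2]
```

View pics/w2.png

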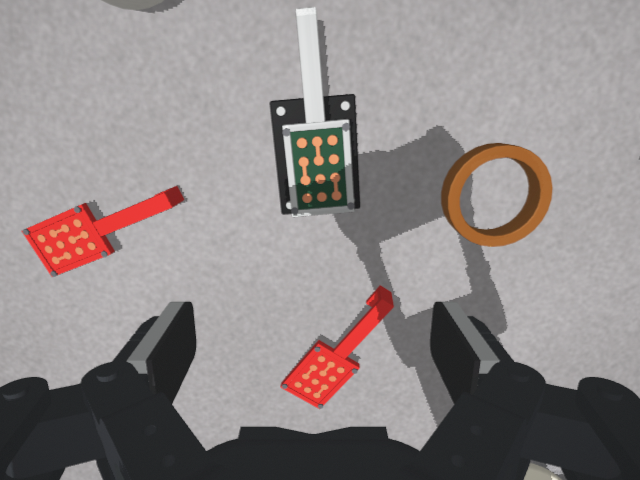

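The carrier shows with frame corners near (283,125), (350,121), (354,209) and (288,214), neck up to (306,10). Red dummies sit at (100,228) and (330,350), tape roll at (497,195).

```bash
python3 - <<'E'
from h import *
z=np.load("pics/w2.npz"); W=cloud("wrist",z['d'],z['T'])
m=np.zeros((480,640),bool); m[5:222,265:365]=1
m&=(W[...,2]>.043)&(W[...,2]<.065)
P=W[m]; print(len(P),np.median(P[:,2]))
b=P[(P[:,0]<0.49)]; r=cv2.minAreaRect((b[:,:2]*1000).astype(np.float32)); print("minrect board",r, np.median(b[:,2]))
nk=P[P[:,0]>0.506]; c=nk[:,:2].mean(0); u=np.linalg.svd(nk[:,:2]-c,full_matrices=False)[2][0]; u*=np.sign(u[0]); print("neck ctr",c,"yaw",np.degrees(np.arctan2(u[1],u[0])), nk[:,0].max(), np.median(nk[:,2]))
# board centre profile along neck dir
w=np.array([-u[1],u[0]]); q=P[:,:2]-c; a=q@u; l=q@w
print("a range",np.percentile(a,[0.1,99.9])); 
bb=a<a.min()+.07; print("lat board",np.percentile(l[bb],[0.5,99.5]))
nb=a>a.max()-.05; print("lat neck",np.percentile(l[nb],[1,99]))
amin=np.percentile(a,.1); amax=np.percentile(a,99.9)
for nm,a0 in [("from lower edge",amin+.040),("from hook top",amax-.126)]:
    print(nm,c+u*a0+w*np.mean(np.percentile(l[bb],[.5,99.5])))
E
```

```text
8240 0.051997050670592904
minrect board ((448.6011047363281, 305.5144958496094), (88.77841186523438, 56.1513671875), 13.420348167419434) 0.051981683977187165
neck ctr [0.53721246 0.32639285] yaw 13.684209564679852 0.5683645813004514 0.0520190980337481
a range [-0.13519042  0.03019009]
lat board [-0.02684592  0.02835853]
lat neck [-0.00782191  0.00784691]
from lower edge [0.44454516 0.30460845]
from hook top [0.44394325 0.3044619 ]
```

```bash
python3 -c "
from h import *
E=plan([0.4618,0.3087,0.12],[180,0,13.5])
plan([0.4618,0.3087,0.032],[180,0,13.5],start=E)"
```

```text
dist 0.146 rot 5.5 rows 4
1 0.26 0.01 0.88 0 0 -0.28; 1 0.26 0.01 0.87 0 0 -0.27; 1 0.26 0.03 0.88 0 0 -0.28; 1 0.25 0.02 0.88 0 0 -0.28
end [0.4616 0.3088 0.1198] [ 1.7998e+02 -1.0000e-02  1.3510e+01]
dist 0.088 rot 0.0 rows 3
1 0 0 0.73 0 0 0; 1 0 0 0.73 0 0 0; 1 0 0 0.74 0 0 0
end [0.4616 0.3088 0.0318] [ 1.7998e+02 -1.0000e-02  1.3510e+01]
```

>>> {"name": "drive_tool", "arguments": {
  "commands": "1 0.26 0.01 0.88 0 0 -0.28; 1 0.26 0.01 0.87 0 0 -0.27; 1 0.26 0.03 0.88 0 0 -0.28; 1 0.25 0.02 0.88 0 0 -0.28; 1 0 0 0 0 0 0; 1 0 0 0.45 0 0 0; 1 0 0 0.45 0 0 0; 1 0 0 0.45 0 0 0; 1 0 0 0.45 0 0 0; 1 0 0 0.4 0 0 0; 1 0 0 0 0 0 0; 1 0 0 0 0 0 0"
}}

```text
t: 5.63
tool_pos: [0.4613, 0.3096, 0.033]
orientation: [-180.0, -0.0, 13.5]
wrist_force: [-0.1, 0.2, 0.8]
width: 1.007
```

>>> {"name": "drive_tool", "arguments": {
  "commands": "0 0 0 0 0 0 0; 0 0 0 0 0 0 0; 0 0 0 0 0 0 0; 0 0 0 0 0 0 0; 0 0 0 0 0 0 0; 0 0 0 0 0 0 0; 0 0 0 0 0 0 0; 0 0 0 0 0 0 0",
  "squeeze": 45
}}

```text
t: 6.3
tool_pos: [0.4621, 0.3107, 0.0342]
orientation: [-180.0, -0.2, 13.6]
wrist_force: [-0.0, -0.3, 6.3]
width: 0.642
```

```bash
python3 - <<'E'
from h import *
shot("wrist","w3"); s=env.get_state(); print(s['width'],s['wrist_force'],s['tool_pos'],s['orientation'])
E
```

```text
0.6426945790305012 [-1.41561886 -0.88198369  5.81361143] [0.46214162 0.31073396 0.03425456] [-179.96355033   -0.20553435   13.61997075]
```

View pics/w3.png

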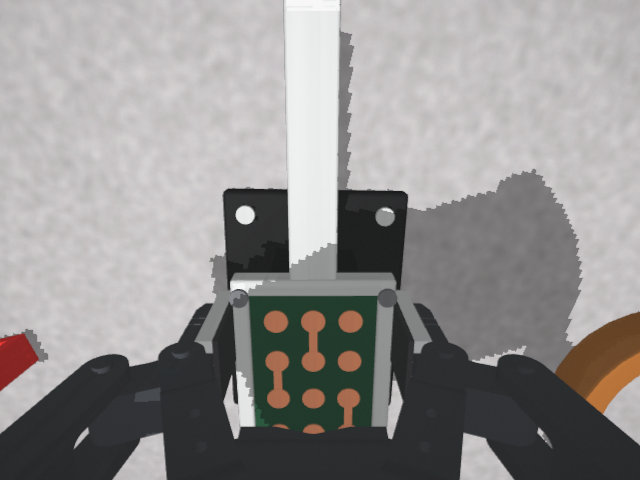

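>>> {"name": "drive_tool", "arguments": {
  "commands": "0 0 0 -0.4 0 0 0; 0 0 0 -0.6 0 0 0; 0 0 0 -0.8 0 0 0; 0 0 0 -0.8 0 0 0; 0 0 0 -0.8 0 0 0; 0 0 0 -0.8 0 0 0; 0 0 0 -0.8 0 0 0; 0 0 0 -0.5 0 0 0; 0 0 0 0 0 0 0; 0 0 0 0 0 0 0"
}}

```text
t: 7.18
tool_pos: [0.4613, 0.3106, 0.253]
orientation: [-180.0, -0.2, 13.6]
wrist_force: [-0.2, 0.5, -2.7]
width: 0.642
```

```bash
python3 - <<'E'
from h import *
shot("wrist","w4"); s=env.get_state(); print(s['width'],s['wrist_force'],s['tool_pos'],s['orientation'])
plan([0.40,-0.33,0.255],[180,0,4],g=0,N=19)
E
```

```text
0.6395131780230635 [ 0.60316973  0.03635482 -2.9877891 ] [0.4608615  0.31028078 0.25082761] [1.79990735e+02 4.09946331e-02 1.36300650e+01]
dist 0.643 rot 9.6 rows 19
0 -0.28 0.8 -0.01 0 0 0.1; 0 -0.27 0.8 0 0 0 0.1; 0 -0.26 0.81 -0.01 0 0 0.1; 0 -0.25 0.8 0 0 0 0.11; 0 -0.25 0.81 -0.01 0 0 0.1; 0 -0.24 0.81 0 0 0 0.1; 0 -0.23 0.82 -0.01 0 0 0.1; 0 -0.23 0.81 0 0 0 0.1; 0 -0.22 0.82 -0.01 0 0 0.1; 0 -0.21 0.82 0 0 0 0.1; 0 -0.21 0.82 -0.01 0 0 0.11; 0 -0.19 0.82 0 0 0 0.1; 0 -0.19 0.83 -0.01 0 0.01 0.1; 0 -0.19 0.83 0 0 0 0.1; 0 -0.17 0.82 -0.01 0 0 0.1; 0 -0.17 0.83 0 0 0 0.1; 0 -0.16 0.83 -0.01 0 0 0.1; 0 -0.15 0.84 0 0 0 0.1; 0 -0.15 0.83 -0.01 0 0 0.11
end [ 0.4   -0.33   0.255] [ 1.7999e+02 -1.0000e-02  3.9800e+00]
```

View pics/w4.png

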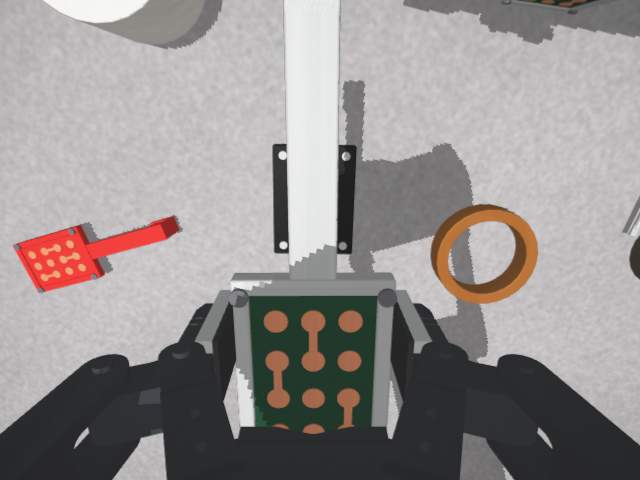

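The carrier is held square and its picture position is unchanged, board top edge at row 278.

>>> {"name": "drive_tool", "arguments": {
  "commands": "0 -0.14 0.4 -0.01 0 0 0.05; 0 -0.28 0.8 0 0 0 0.1; 0 -0.27 0.8 0 0 0 0.1; 0 -0.26 0.81 -0.01 0 0 0.1; 0 -0.25 0.8 0 0 0 0.11; 0 -0.25 0.81 -0.01 0 0 0.1; 0 -0.24 0.81 0 0 0 0.1; 0 -0.23 0.82 -0.01 0 0 0.1; 0 -0.23 0.81 0 0 0 0.1; 0 -0.22 0.82 -0.01 0 0 0.1"
}}

```text
t: 8.07
tool_pos: [0.4279, -0.0111, 0.2509]
orientation: [-179.9, 0.2, 8.8]
wrist_force: [0.2, -0.6, -1.8]
width: 0.642
```

>>> {"name": "drive_tool", "arguments": {
  "commands": "0 -0.21 0.82 0 0 0 0.1; 0 -0.21 0.82 -0.01 0 0 0.11; 0 -0.19 0.82 0 0 0 0.1; 0 -0.19 0.83 -0.01 0 0 0.1; 0 -0.19 0.83 0 0 0 0.1; 0 -0.17 0.82 -0.01 0 0 0.1; 0 -0.17 0.83 0 0 0 0.1; 0 -0.16 0.83 -0.01 0 0 0.1; 0 -0.15 0.84 0 0 0 0.1; 0 -0.1 0.42 -0.01 0 0 0.1; 0 0 0 0 0 0 0; 0 0 0 0 0 0 0"
}}

```text
t: 9.07
tool_pos: [0.3956, -0.3302, 0.2527]
orientation: [-179.8, 0.2, 3.7]
wrist_force: [-0.2, -0.6, -2.1]
width: 0.637
```

```bash
cat >> h.py <<'E'
SY=4.0; SEAT=np.array([0.4369,-0.3350,0.034]); RS=R.from_euler('z',SY,degrees=True).as_matrix()
r2=2**-.5
RT45=RS@np.array([[r2,0,r2],[0,-1,0],[r2,0,-r2]])
E
python3 - <<'E'
from h import *
z=np.load("pics/w4.npz");W=cloud("wrist",z['d'],z['T']); Ti=np.linalg.inv(z['T']); L=W@Ti[:3,:3].T+Ti[:3,3]
for v in range(262,300,3): print(v,np.round(L[v,270],4),np.round(L[v,360],4),np.round(L[v,312],4))
for v in [320,350]: 
  row=L[v]; k=(abs(row[:,2]+.018)<.008); print(v,np.round(row[k,1][[0,-1]],4),np.median(row[k,2]))
Ct=np.array([-.0188,0,-.0148])
C=SEAT+RS@np.array([.0255,0,.0311]); print(np.round(C,4))
E=plan(C+[0,0,.12]-RT45@Ct,Rm=RT45,g=0)
E=plan(C+[0,0,.025]-RT45@Ct,Rm=RT45,g=0,start=E)
E
env=1
```

```text
262 [-0.0792 -0.0447  0.2517] [-0.0793  0.0496  0.2522] [ 0.0276 -0.0002 -0.0182]
265 [-0.0829 -0.0449  0.2525] [-0.0836  0.0499  0.2543] [ 0.0262 -0.0002 -0.0173]
268 [-0.0862 -0.0449  0.2523] [-0.0861  0.0498  0.2522] [ 0.0254 -0.0002 -0.0179]
271 [-0.0896 -0.045   0.2523] [-0.0896  0.0499  0.2524] [ 0.024  -0.0002 -0.0171]
274 [ 0.0212 -0.0148 -0.0132] [ 0.0211  0.0164 -0.0131] [ 0.0232 -0.0002 -0.0178]
277 [ 0.021  -0.0145 -0.0154] [ 0.0212  0.0161 -0.0158] [ 0.0218 -0.0002 -0.0171]
280 [ 0.0212 -0.0142 -0.0182] [ 0.0209  0.0159 -0.0176] [ 0.0208 -0.0002 -0.0173]
283 [ 0.0202 -0.0142 -0.0186] [ 0.02    0.0159 -0.018 ] [ 0.0209 -0.0002 -0.02  ]
286 [ 0.019  -0.0143 -0.0183] [ 0.0193  0.0159 -0.0189] [ 0.0192 -0.0002 -0.0187]
289 [ 0.0179 -0.0143 -0.0183] [ 0.0183  0.0159 -0.0191] [ 0.0179 -0.0002 -0.0183]
292 [ 0.0165 -0.0144 -0.0178] [ 0.017   0.016  -0.0187] [ 0.0169 -0.0002 -0.0185]
295 [ 0.0157 -0.0144 -0.0182] [ 0.016  0.016 -0.019] [ 0.0164 -0.0002 -0.0197]
298 [ 0.014  -0.0146 -0.0171] [ 0.0141  0.0162 -0.0173] [ 0.0142 -0.0002 -0.0175]
320 [-0.041   0.0409] -0.017768139720051868
350 [-0.0276  0.0274] -0.017356121607409347
[ 0.4623 -0.3332  0.0651]
dist 0.111 rot 45.2 rows 10
0 0.23 0.02 0.16 0 0.9 -0.01; 0 0.21 0.02 0.18 0 0.91 -0.01; 0 0.2 0.02 0.19 -0.01 0.9 0; 0 0.18 0.01 0.21 0 0.91 -0.01; 0 0.16 0.02 0.23 0 0.9 -0.01; 0 0.15 0.02 0.23 0 0.9 -0.01; 0 0.13 0.02 0.25 0 0.91 -0.01; 0 0.1 0.02 0.25 -0.01 0.9 0; 0 0.09 0.02 0.27 0 0.9 -0.01; 0 0.07 0.02 0.27 0 0.91 -0.01
end [ 0.4862 -0.3316  0.1879] [179.99 -45.01   4.  ]
dist 0.095 rot 0.0 rows 3
0 -0.56 0 0.56 0 0 0; 0 -0.56 0 0.56 0 0 0; 0 -0.56 0 0.56 0 0 0
end [ 0.4862 -0.3316  0.0928] [179.99 -45.01   4.  ]
```

>>> {"name": "drive_tool", "arguments": {
  "commands": "0 0.23 0.02 0.16 0 0.9 -0.01; 0 0.21 0.02 0.18 0 0.91 -0.01; 0 0.2 0.02 0.19 -0.01 0.9 0; 0 0.18 0.01 0.21 0 0.91 -0.01; 0 0.16 0.02 0.23 0 0.9 -0.01; 0 0.15 0.02 0.23 0 0.9 -0.01; 0 0.13 0.02 0.25 0 0.91 -0.01; 0 0.1 0.02 0.25 -0.01 0.9 0; 0 0.09 0.02 0.27 0 0.9 -0.01; 0 0.07 0.02 0.27 0 0.91 -0.01; 0 0 0 0 0 0 0; 0 0 0 0 0 0 0"
}}

```text
t: 10.07
tool_pos: [0.4864, -0.3298, 0.1884]
orientation: [-180.0, -45.0, 4.1]
wrist_force: [-0.6, 0.4, -1.8]
width: 0.642
```

>>> {"name": "drive_tool", "arguments": {
  "commands": "0 -0.4 0 0.4 0 0 0; 0 -0.42 0 0.42 0 0 0; 0 -0.42 0 0.42 0 0 0; 0 -0.42 0 0.42 0 0 0; 0 0 0 0 0 0 0; 0 0 0 0 0 0 0; 0 0 0 0 0 0 0"
}}

```text
t: 10.65
tool_pos: [0.4886, -0.3324, 0.1]
orientation: [179.5, -45.3, 4.5]
wrist_force: [0.5, -0.4, -1.5]
width: 0.639
```

```bash
python3 - <<'E'
from h import *
im,d,T=shot("wrist","w5"); s=env.get_state(); print(s['width'],s['wrist_force'],s['tool_pos'],s['orientation'],s['joint_pos'])
Ct=np.array([-.0188,0,-.0145])
C=SEAT+RS@np.array([.0255,0,.0311])
print("board now rel seat", RS.T@(T[:3,3]+T[:3,:3]@Ct-SEAT))
plan(C+[0,0,.001]-RT45@Ct,Rm=RT45,g=0,N=4)
sc,_,_=shot("scene","s5"); cv2.imwrite("pics/s5c.png",cv2.resize(sc[220:330,100:240],(770,600)))
E
```

```text
0.6396274148371373 [ 0.2382255  -0.61347387 -1.68108908] [ 0.48860921 -0.33272587  0.10054792] [179.38029446 -45.30089053   4.57379544] [-59.2371498  -17.91494183 115.689155    44.10453017  65.44536913
  13.44101122]
board now rel seat [ 0.02818433 -0.00105028  0.06288697]
dist 0.032 rot 0.5 rows 4
0 -0.15 -0.01 0.13 0.01 -0.02 0.02; 0 -0.15 -0.01 0.12 0.01 -0.01 0.02; 0 -0.15 -0.01 0.13 0.01 -0.02 0.02; 0 -0.15 -0.01 0.13 0.01 -0.01 0.02
end [ 0.4861 -0.3315  0.0691] [179.98 -45.     4.  ]
```

View pics/w5.png

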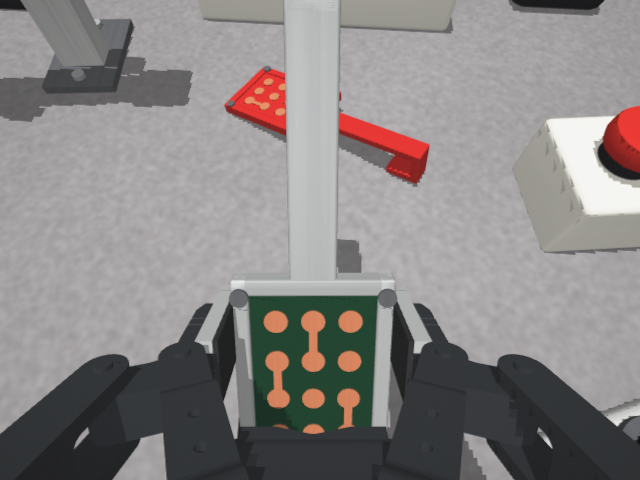

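View pics/s5c.png

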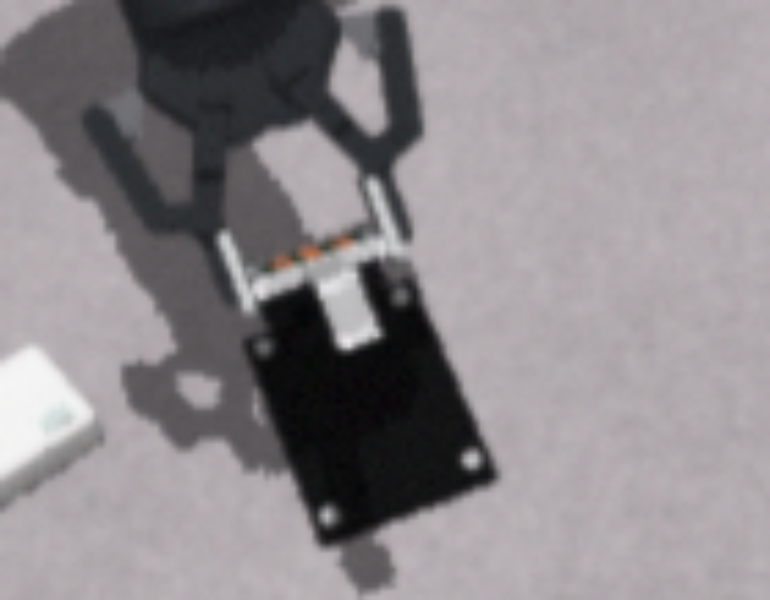

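>>> {"name": "drive_tool", "arguments": {
  "commands": "0 -0.1 0 0.08 0.01 -0.01 0.01; 0 -0.1 -0.01 0.09 0.01 -0.01 0.01; 0 -0.1 -0.01 0.09 0 -0.01 0.02; 0 -0.1 0 0.08 0.01 -0.01 0.01; 0 -0.1 -0.01 0.09 0.01 -0.01 0.01; 0 -0.06 -0.01 0.05 0 -0.01 0.02; 0 0 0 0 0 0 0; 0 0 0 0 0 0 0"
}}

```text
t: 11.42
tool_pos: [0.4853, -0.3308, 0.0693]
orientation: [-179.8, -45.0, 3.8]
wrist_force: [-9.7, 3.5, 7.5]
width: 0.646
```

```bash
python3 - <<'E'
from h import *
s=env.get_state(); T=tool(); print(s['width'],s['wrist_force'],s['tool_pos'],s['orientation'],s['joint_pos'])
Ct=np.array([-.0188,0,-.0145])
C=SEAT+RS@np.array([.0255,0,.0311])
print("board now rel seat", RS.T@(T[:3,3]+T[:3,:3]@Ct-SEAT))
plan(C-RT45@Ct,Rm=RT45,g=0,N=2)
E
```

```text
0.6457592268222012 [-9.71066838  3.53681595  7.47215569] [ 0.48531856 -0.3307964   0.06929033] [-179.79063801  -44.9708946     3.84527865] [-59.43029478 -16.23086992 117.54924469  45.0418864   63.43021199
  11.16943114]
board now rel seat [0.02504566 0.00082646 0.03226166]
dist 0.001 rot 0.2 rows 2
0 -0.01 0.01 0.01 -0.01 0 -0.01; 0 0 0.01 0.02 -0.01 0.01 -0.01
end [ 0.4859 -0.3316  0.0682] [-179.99  -45.02    3.99]
```

>>> {"name": "drive_tool", "arguments": {
  "commands": "0 -0.03 0 -0.01 0 0 0; 0 -0.02 0 -0.01 0 0 0; 0 0 0 0 0 0 0; 0 0 0 0 0 0 0"
}}

```text
t: 11.75
tool_pos: [0.4849, -0.331, 0.0693]
orientation: [-179.8, -45.2, 3.8]
wrist_force: [6.9, 1.3, 3.8]
width: 0.64
```

>>> {"name": "drive_tool", "arguments": {
  "commands": "0.7 0 0 0 0 0 0; 0.75 0 0 0 0 0 0; 0.85 0 0 0 0 0 0; 1 0 0 0 0 0 0; 1 0 0 0 0 0 0; 1 0 0 0 0 0 0; 1 0 0 0 0 0 0; 1 0 0 0 0 0 0"
}}

```text
t: 12.42
tool_pos: [0.4832, -0.3307, 0.0669]
orientation: [-179.7, -44.9, 3.8]
wrist_force: [-0.1, -0.4, -0.4]
width: 1.0
```

```bash
python3 - <<'E'
from h import *
im,d,T=shot("wrist","w6"); s=env.get_state(); print(s['width'],s['wrist_force'],s['tool_pos'],s['orientation'])
E
```

```text
0.9999227789751636 [-0.28220474 -1.08580592 -0.91890192] [ 0.48326811 -0.33070523  0.0669709 ] [-179.73460252  -44.89616676    3.76716076]
```

View pics/w6.png

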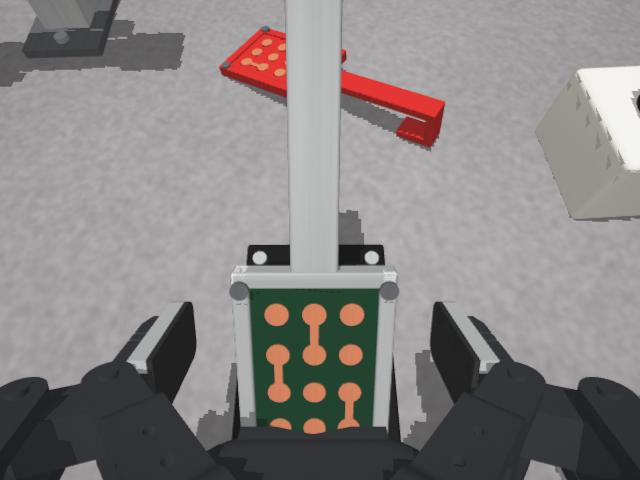

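Released: the board lies square between the open fingers (230 to 398 px) on the stand. I back off and measure its pose.

>>> {"name": "drive_tool", "arguments": {
  "commands": "1 0 0 -0.3 0 0 0; 1 0 0 -0.5 0 0 0; 1 0 0 -0.6 0 0 0; 1 0 0 -0.6 0 0 0; 1 0 0 -0.3 0 0 0; 1 0 0 0 0 0 0; 1 0 0 0 0 0 0; 1 0 0 0 0 0 0"
}}

```text
t: 13.13
tool_pos: [0.4187, -0.3351, 0.1313]
orientation: [-179.7, -44.9, 3.7]
wrist_force: [-0.3, -0.3, -0.5]
width: 0.998
```

```bash
python3 - <<'E'
from h import *
im,d,T=shot("wrist","w7"); W=cloud("wrist",d,T); print(np.round(T,3))
S=(W-SEAT)@RS   # stand frame
a=(S[...,0]+S[...,2])*r2; b=(-S[...,0]+S[...,2])*r2  # along face, normal
m=(abs(b-.008)<.006)&(a>-.01)&(a<.19)&(abs(S[...,1])<.04)
ys,xs=np.where(m); print(m.sum())
A=a[m];B=b[m];Y=S[...,1][m]
nk=A>.095
print("board normal offset",np.median(B[A<.075]),"slope",np.polyfit(A[A<.075],B[A<.075],1), "all slope",np.polyfit(A,B,1))
print("neck y fit",np.polyfit(A[nk],Y[nk],1),"A range",np.percentile(A,[.2,99.8]))
print("board y",np.percentile(Y[(A>.02)&(A<.07)],[.5,99.5]))
E
```

```text
[[ 0.707  0.069  0.704  0.419]
 [ 0.046 -0.998  0.052 -0.335]
 [ 0.706 -0.004 -0.709  0.131]
 [ 0.     0.     0.     1.   ]]
18452
board normal offset 0.007300546086006774 slope [-0.01718443  0.00816515] all slope [-0.00623319  0.00782816]
neck y fit [-0.00196868  0.00094377] A range [-0.00081244  0.16524303]
board y [-0.02687684  0.0283794 ]
```

View pics/w7.png

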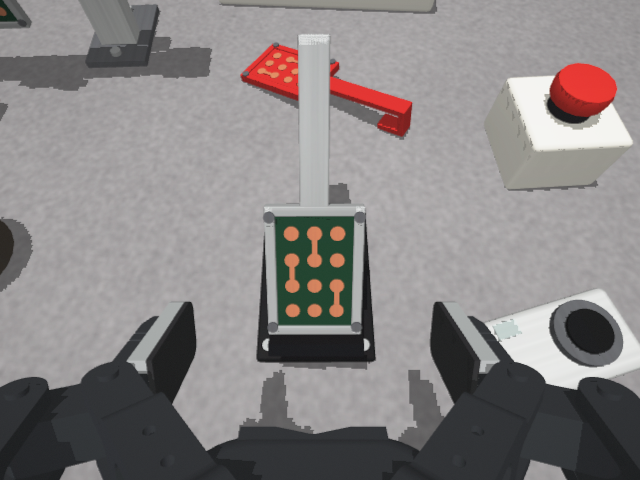

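The carrier sits on the stand: lower edge at 0 mm along the face, face slope within 1°, y offset about 0.7 mm. Before choosing the neck grip angle I fit the arm's kinematics from logged poses, to see whether a horizontal tool at the rail is reachable.

```bash
cat > kin.py <<'E'
from h import *
from scipy.optimize import least_squares
S=[([-72.921,5.264,70.585,0,104.266,-3.248],[.208,-.562,.2305],[180,0,20.33]),
([32.2,-6.8,79.5,0,107.3,114.2],[.42,.306,.259],[179.9,.1,8.2]),
([-59.237,-17.915,115.689,44.104,65.445,13.441],[.48861,-.33273,.10055],[179.38,-45.3,4.574]),
([-59.430,-16.231,117.549,45.042,63.430,11.169],[.48532,-.3308,.06929],[-179.79,-44.97,3.845])]
def ry(a): return R.from_euler('y',a,degrees=True)
def rz(a): return R.from_euler('z',a,degrees=True)
def fk(j,P):
    d1,a1,a2,a3,d4,a6,d6,o6=P
    p=np.array([0,0,d1]); q=rz(j[0]); p=p+q.apply([a1,0,0]); q=q*ry(j[1]); p=p+q.apply([0,0,a2]); q=q*ry(j[2]); p=p+q.apply([a3,0,d4])
    q=q*rz(P8*j[3])*ry(j[4]); p=p+q.apply([a6,0,d6]); q=q*rz(j[5]+o6); return p,q
P8=1
def fit():
    s=env.get_state(); SS=S+[(list(s['joint_pos']),list(s['tool_pos']),list(s['orientation']))]
    global P8
    best=None
    for P8 in (1,-1):
      def res(P):
        o=[]
        for j,t,e in SS:
            p,q=fk(j,P); o+=list((p-t)*1000); o+=list((q.inv()*Rt(e)).as_rotvec(degrees=True)*2)
        o+=list((np.array(P[:7])-[.35,.0,.35,.0,.35,.0,.25])*3)  # weak prior
        return o
      for o6 in (0,90,-90,180):
        r=least_squares(res,[.35,0,.35,0,.35,0,.25,o6])
        if best is None or r.cost<best[0]: best=(r.cost,r.x,P8)
    P8=best[2]; return best
def ik(p,Rm,P,seed):
    lo=np.array([-164.24,-49.07,9.68,-86.29,3.28,-151.56]);hi=np.array([164.24,125.15,141.18,266.29,154.24,151.56])
    def res(j):
        pp,q=fk(j,P); return np.r_[(pp-p)*1000,(q.inv()*R.from_matrix(Rm)).as_rotvec(degrees=True)*3]
    r=least_squares(res,np.clip(seed,lo+1,hi-1),bounds=(lo,hi)); return r.x,r.cost
E
python3 - <<'E'
from kin import *; import kin
b=fit(); print(b); P=b[1]
for t,e in [([0.66,.07,.17],0),([0.66,.07,.2],0),([0.66,.07,.17],15),([0.66,.07,.17],30),([.66,.07,.2],30),([0.45,.07,.25],30),([0.45,.07,.25],45)]:
    a=np.radians(e); c,s=np.cos(a),np.sin(a)
    Rm=R.from_euler('z',7,degrees=True).as_matrix()@np.array([[s,0,c],[0,-1,0],[c,0,-s]])
    for sd in ([6,20,70,0,20,90],[6,20,70,0,20,-90]):
        j,cst=kin.ik(np.array(t),Rm,P,sd); print(t,e,np.round(j,1),round(cst,2))
E
```

```text
(np.float64(1194.296781379958), array([ 2.24712694e-01, -3.92732206e-03,  3.74989379e-01,  1.30501985e-01,
        5.77168209e-01,  2.29660717e-02,  3.83966940e-01,  8.99596515e+01]), 1)
[0.66, 0.07, 0.17] 0 [  6.4 -42.2 141.2  -3.9   3.3  93.9] 725.58
[0.66, 0.07, 0.17] 0 [  4.1 -13.8 141.2 174.9  39.  -85.9] 26.72
[0.66, 0.07, 0.2] 0 [  6.4 -44.6 141.2  -4.    3.3  94. ] 471.33
[0.66, 0.07, 0.2] 0 [  3.2 -18.3 141.2 172.2  35.7 -83.4] 89.31
[0.66, 0.07, 0.17] 15 [  2.  -41.1 140.3  39.3   7.6  49.7] 0.0
[0.66, 0.07, 0.17] 15 [  2.  -41.1 140.3  39.3   7.6  49.7] 0.0
[0.66, 0.07, 0.17] 30 [  4.9 -37.5 128.5   3.8  29.1  85.7] 0.0
[0.66, 0.07, 0.17] 30 [  4.9 -37.5 128.5   3.8  29.1  85.7] 0.0
[0.66, 0.07, 0.2] 30 [  4.9 -39.  126.4   3.4  32.6  86.2] 0.0
[0.66, 0.07, 0.2] 30 [  4.9 -39.  126.4   3.4  32.6  86.2] 0.0
[0.45, 0.07, 0.25] 30 [ 40.4 -49.1 120.5 -38.4  82.7 129.4] 3339.65
[0.45, 0.07, 0.25] 30 [ 40.4 -49.1 120.5 -38.4  82.7 129.4] 3339.65
[0.45, 0.07, 0.25] 45 [ 12.7 -49.1 114.5  -4.6  83.1  95.6] 966.35
[0.45, 0.07, 0.25] 45 [ 12.7 -49.1 114.5  -4.6  83.1  95.6] 966.35
```

```bash
cat > kin2.py <<'E'
from h import *
from scipy.optimize import least_squares
from kin import S, ry, rz
import json,os
LO=np.array([-164.24,-49.07,9.68,-86.29,3.28,-151.56]);HI=np.array([164.24,125.15,141.18,266.29,154.24,151.56])
def rec():
    s=env.get_state(); L=json.load(open('samp.json')) if os.path.exists('samp.json') else []
    L.append([list(map(float,s['joint_pos'])),list(map(float,s['tool_pos'])),list(map(float,s['orientation']))]); json.dump(L,open('samp.json','w'))
def fk(j,P,s4):
    d1,a1,a2,a3,d4,a6,d6,o6,o2,o3,o4=P
    p=np.array([0,0,d1]); q=rz(j[0]); p=p+q.apply([a1,0,0]); q=q*ry(j[1]+o2); p=p+q.apply([0,0,a2]); q=q*ry(j[2]+o3); p=p+q.apply([a3,0,d4])
    q=q*rz(s4*j[3]+o4)*ry(j[4]-o2-o3); p=p+q.apply([a6,0,d6]); q=q*rz(j[5]+o6); return p,q
def fit():
    SS=S+json.load(open('samp.json'))
    best=None
    for s4 in (1,-1):
      def rr(P):
        o=[]
        for j,t,e in SS:
            p,q=fk(j,P,s4); o+=list((p-t)*1000); o+=list((q.inv()*Rt(e)).as_rotvec(degrees=True)*2)
        return np.array(o)
      def res(P): return np.r_[rr(P),(np.array(P[:7])-[.3,.0,.35,.0,.35,.0,.25])*2,np.array(P[8:])*.02]
      for o6 in (90,-90):
        r=least_squares(res,[.3,0,.35,0,.35,0,.25,o6,0,0,0])
        if best is None or r.cost<best[0]: best=(r.cost,r.x,s4,rr(r.x).reshape(-1,6))
    return best
def ik(p,Rm,b,seed):
    def res(j):
        pp,q=fk(j,b[1],b[2]); return np.r_[(pp-p)*1000,(q.inv()*R.from_matrix(Rm)).as_rotvec(degrees=True)*3]
    r=least_squares(res,np.clip(seed,LO+1,HI-1),bounds=(LO,HI)); return r.x,r.cost
def RT(yaw,e):
    a=np.radians(e); c,s=np.cos(a),np.sin(a)
    return R.from_euler('z',yaw,degrees=True).as_matrix()@np.array([[s,0,c],[0,-1,0],[c,0,-s]])
E
python3 - <<'E'
from kin2 import *
rec(); print(json.load(open('samp.json'))[-1])
b=fit(); print(b[0],np.round(b[1],4),b[2]); print(np.round(b[3],1))
E
```

```text
[[-68.01224263588915, -25.35759549281005, 117.89385387412457, 43.88543215837487, 75.76975450717931, 11.360150356635755], [0.4187422726318588, -0.33480013458271046, 0.13089114076416947], [-179.6007381782622, -44.86075659449531, 3.704900537046006]]
245.4195735717064 [ 2.05300e-01 -2.34000e-02  3.82400e-01  1.18700e-01  5.99000e-01
 -8.60000e-03  3.74100e-01  8.88685e+01 -4.61150e+00  5.95580e+00
  4.30020e+00] 1
[[-5.8 -2.5  1.1  0.3 -8.4  4.2]
 [ 3.7 -7.1 -1.5 -7.8  3.1  4.2]
 [-0.3 -1.1  0.6 -0.7 -7.  -3.2]
 [-2.2 -0.1 -1.4 -0.4 -6.8 -3.4]
 [ 3.7  1.2  1.2 -0.7 -7.8 -1.8]]
```

```bash
python3 - <<'E'
from kin2 import *
SS=S+json.load(open('samp.json'))
for s4 in (1,-1):
  for j,t,e in SS:
    q=rz(j[0])*ry(j[1]+j[2])*rz(s4*j[3])*ry(j[4]); print(s4,np.round(q.apply([0,0,1]),3),np.round(Rt(e).apply([0,0,1]),3), np.round((q*rz(j[5]+90)).inv()*Rt(e) .as_rotvec() if 0 else ((q*rz(j[5]+90)).inv()*Rt(e)).as_rotvec(degrees=True),1))
# linear fit of position given true orientations
def lin(SS):
    A=[];B=[]
    for j,t,e in SS:
        q1=rz(j[0]);q2=q1*ry(j[1]);q3=q2*ry(j[2]);q6=Rt(e)
        A.append(np.c_[[0,0,1],q1.apply([1,0,0]),q2.apply([0,0,1]),q2.apply([1,0,0]),q3.apply([0,0,1]),q3.apply([1,0,0]),q6.apply([0,0,1])]);B.append(t)
    A=np.vstack(A);B=np.hstack(B); x,r,rk,sv=np.linalg.lstsq(A,B,rcond=None); print(np.round(x,4),rk,sv.round(3)); print(np.round((A@x-B)*1000,1).reshape(-1,3))
lin(SS)
E
```

```text
1 [-0.001  0.002 -1.   ] [ 0. -0. -1.] [-0.1 -0.  -0. ]
1 [ 0.  0. -1.] [-0.001 -0.002 -1.   ] [-0.1 -0.1 -0.2]
1 [ 0.709  0.046 -0.703] [ 0.709  0.046 -0.703] [ 0. -0.  0.]
1 [ 0.705  0.051 -0.707] [ 0.705  0.051 -0.707] [ 0. -0.  0.]
1 [ 0.703  0.053 -0.709] [ 0.703  0.053 -0.709] [ 0.  0. -0.]
-1 [-0.001  0.002 -1.   ] [ 0. -0. -1.] [-0.1 -0.  -0. ]
-1 [ 0.  0. -1.] [-0.001 -0.002 -1.   ] [-0.1 -0.1 -0.2]
-1 [-0.379 -0.602 -0.703] [ 0.709  0.046 -0.703] [18.6 78.  36.7]
-1 [-0.385 -0.593 -0.707] [ 0.705  0.051 -0.707] [15.6 79.  40.3]
-1 [-0.543 -0.451 -0.709] [ 0.703  0.053 -0.709] [16.8 83.4 21.6]
[ 0.2396 -0.0169  0.3747 -0.0152  0.5807  0.1366  0.3932] 7 [4.298 3.829 1.117 0.57  0.516 0.122 0.121]
[[-32.1 -10.4  -0. ]
 [ 18.3 -30.4  -0.1]
 [  0.2  -1.8   0.4]
 [ -1.5   1.   -0.3]
 [  1.2   0.3  -0.1]]
```

```bash
cat > kin3.py <<'E'
from kin2 import *
def cols(j):
    q1=rz(j[0]);q2=q1*ry(j[1]);q3=q2*ry(j[2]);q4=q3*rz(j[3]);q5=q4*ry(j[4]);q6=q5*rz(j[5]+90)
    return np.c_[[0,0,1],q1.apply([1,0,0]),q2.apply([0,0,1]),q3.apply([0,0,1]),q3.apply([1,0,0]),q5.apply([0,0,1]),q5.apply([1,0,0])],q6
def lin():
    SS=S+json.load(open('samp.json')); A=[];B=[]
    for j,t,e in SS: A.append(cols(j)[0]);B.append(t)
    A=np.vstack(A);B=np.hstack(B); x=np.linalg.lstsq(A,B,rcond=None)[0]; return x,np.round((A@x-B)*1000,1).reshape(-1,3)
def ik3(p,Rm,x,seed):
    def res(j):
        A,q=cols(j); return np.r_[(A@x-p)*1000,(q.inv()*R.from_matrix(Rm)).as_rotvec(degrees=True)*3]
    r=least_squares(res,np.clip(seed,LO+1,HI-1),bounds=(LO,HI)); return r.x,r.cost
E
python3 - <<'E'
from kin3 import *
x,r=lin(); print(np.round(x,4)); print(r)
for t in ([0.66,.07,.17],[0.66,.07,.2],[.45,.07,.25],[.45,.07,.3],[.5,.07,.3],[.5,.07,.2]):
  for e in (0,10,20,30,45):
    o=[]
    for sd in ([6,-30,120,0,30,90],[6,-10,110,180,30,-90],[6,0,100,0,40,90]):
        j,c=ik3(np.array(t),RT(7,e),x,sd); o.append((round(c,2),np.round(j,0).tolist()))
    print(t,e,min(o))
E
```

```text
[ 0.2247 -0.004   0.375   0.5772  0.1305  0.384   0.0229]
[[-32.3  -9.9  -1.7]
 [ 18.8 -29.7   1.1]
 [  0.9  -1.4  -0.4]
 [  0.1   1.1  -0.5]
 [ -1.3   0.5   1.5]]
[0.66, 0.07, 0.17] 0 (np.float64(26.59), [4.0, -14.0, 141.0, 175.0, 39.0, -86.0])
[0.66, 0.07, 0.17] 10 (np.float64(43.27), [7.0, -41.0, 141.0, -14.0, 3.0, 104.0])
[0.66, 0.07, 0.17] 20 (np.float64(0.0), [4.0, -41.0, 137.0, 10.0, 15.0, 79.0])
[0.66, 0.07, 0.17] 30 (np.float64(0.0), [5.0, -37.0, 128.0, 4.0, 29.0, 86.0])
[0.66, 0.07, 0.17] 45 (np.float64(0.0), [5.0, -27.0, 114.0, 2.0, 48.0, 88.0])
[0.66, 0.07, 0.2] 0 (np.float64(88.98), [3.0, -18.0, 141.0, 172.0, 36.0, -83.0])
[0.66, 0.07, 0.2] 10 (np.float64(5.51), [7.0, -44.0, 141.0, -14.0, 3.0, 103.0])
[0.66, 0.07, 0.2] 20 (np.float64(0.0), [4.0, -44.0, 135.0, 8.0, 19.0, 82.0])
[0.66, 0.07, 0.2] 30 (np.float64(0.0), [5.0, -39.0, 126.0, 3.0, 33.0, 86.0])
[0.66, 0.07, 0.2] 45 (np.float64(0.0), [5.0, -28.0, 112.0, 2.0, 51.0, 88.0])
[0.45, 0.07, 0.25] 0 (np.float64(4895.92), [66.0, -26.0, 141.0, 264.0, 91.0, -152.0])
[0.45, 0.07, 0.25] 10 (np.float64(5556.93), [58.0, -49.0, 1
[... 828 characters left out ...]
[50.0, -49.0, 129.0, -66.0, 74.0, 152.0])
[0.5, 0.07, 0.3] 20 (np.float64(3216.92), [45.0, -49.0, 124.0, -54.0, 75.0, 143.0])
[0.5, 0.07, 0.3] 30 (np.float64(1739.41), [14.0, -49.0, 113.0, -8.0, 74.0, 98.0])
[0.5, 0.07, 0.3] 45 (np.float64(174.92), [9.0, -49.0, 112.0, -2.0, 77.0, 92.0])
[0.5, 0.07, 0.2] 0 (np.float64(3386.08), [27.0, 17.0, 141.0, 205.0, 94.0, -98.0])
[0.5, 0.07, 0.2] 10 (np.float64(4125.03), [46.0, -49.0, 137.0, -63.0, 66.0, 152.0])
[0.5, 0.07, 0.2] 20 (np.float64(2988.0), [46.0, -49.0, 136.0, -59.0, 68.0, 152.0])
[0.5, 0.07, 0.2] 30 (np.float64(2114.31), [26.0, -49.0, 125.0, -25.0, 67.0, 116.0])
[0.5, 0.07, 0.2] 45 (np.float64(336.89), [9.0, -49.0, 121.0, -2.0, 70.0, 93.0])
```

```bash
sed -i 's/q5.apply(\[1,0,0\])\],q6/q5.apply([1,0,0]),q3.apply([0,1,0]),q5.apply([0,1,0])],q6/' kin3.py
python3 - <<'E'
from kin3 import *
x,r=lin(); print(np.round(x,4)); print(r)
print("rest")
for t in ([0.66,.07,.17],[0.66,.07,.2],[.58,.07,.2],[.5,.07,.3],[.5,.07,.2]):
  for e in (0,10,20,30,45,60):
    o=[]
    for sd in ([6,-30,120,0,30,90],[6,-10,110,180,30,-90],[6,0,100,0,40,90]):
        j,c=ik3(np.array(t),RT(7,e),x,sd); o.append((round(c,2),np.round(j,0).tolist()))
    print(t,e,min(o))
E
```

```text
[ 1.583e-01  3.800e-03  3.708e-01  5.550e-01  9.690e-02  3.394e-01
  4.000e-04  3.550e-02 -1.000e-03]
[[ 0.7 -0.  -0.6]
 [ 0.1 -0.7  0.6]
 [-0.   0.1  0. ]
 [-0.   0.1  0.2]
 [ 0.  -0.3 -0.2]]
rest
[0.66, 0.07, 0.17] 0 (np.float64(0.0), [-1.0, -21.0, 138.0, 162.0, 28.0, -74.0])
[0.66, 0.07, 0.17] 10 (np.float64(0.0), [-1.0, -29.0, 136.0, 129.0, 11.0, -41.0])
[0.66, 0.07, 0.17] 20 (np.float64(0.0), [-1.0, -31.0, 131.0, 35.0, 13.0, 53.0])
[0.66, 0.07, 0.17] 30 (np.float64(0.0), [-0.0, -29.0, 124.0, 14.0, 26.0, 74.0])
[0.66, 0.07, 0.17] 45 (np.float64(0.0), [1.0, -22.0, 111.0, 6.0, 46.0, 81.0])
[0.66, 0.07, 0.17] 60 (np.float64(0.0), [2.0, -11.0, 97.0, 3.0, 64.0, 84.0])
[0.66, 0.07, 0.2] 0 (np.float64(0.0), [-1.0, -26.0, 137.0, 158.0, 23.0, -69.0])
[0.66, 0.07, 0.2] 10 (np.float64(0.0), [-1.0, -32.0, 134.0, 105.0, 8.0, -16.0])
[0.66, 0.07, 0.2] 20 (np.float64(0.0), [-1.0, -33.0, 129.0, 27.0, 16.0, 62.0])
[0.66, 0.07, 0.2] 30 (np.float64(0.0), [-0.0, -31.0, 122.0, 12.0, 30.0, 76.0])
[0.66, 0.07, 0.2] 45 (np.float64(0.0), [1.0, -22.0, 109.0, 6.0, 49.0, 82.0])
[0.66, 0.07, 0.2] 60 (np.floa
[... 795 characters left out ...]
0 (np.float64(872.73), [3.0, -49.0, 116.0, 2.0, 65.0, 86.0])
[0.5, 0.07, 0.3] 45 (np.float64(5.13), [2.0, -49.0, 114.0, 4.0, 71.0, 85.0])
[0.5, 0.07, 0.3] 60 (np.float64(0.0), [3.0, -36.0, 102.0, 2.0, 84.0, 86.0])
[0.5, 0.07, 0.2] 0 (np.float64(4257.79), [39.0, -30.0, 141.0, 255.0, 61.0, -152.0])
[0.5, 0.07, 0.2] 10 (np.float64(3151.64), [29.0, -49.0, 139.0, -63.0, 46.0, 152.0])
[0.5, 0.07, 0.2] 20 (np.float64(2493.68), [26.0, -49.0, 134.0, -46.0, 50.0, 137.0])
[0.5, 0.07, 0.2] 30 (np.float64(1236.41), [4.0, -49.0, 126.0, -0.0, 57.0, 88.0])
[0.5, 0.07, 0.2] 45 (np.float64(74.21), [2.0, -49.0, 124.0, 4.0, 64.0, 85.0])
[0.5, 0.07, 0.2] 60 (np.float64(0.0), [3.0, -39.0, 114.0, 2.0, 75.0, 86.0])
```

Kinematic fit is within 1 mm. Retreating with a horizontal tool would reach j2's limit, so I'll hold the neck with the tool 30° below the neck's normal. First a wrist view of the rail.

```bash
python3 - <<'E'
from kin3 import *
x,r=lin()
E=plan([.45,-.25,.30],Rm=RT(5,50))
E=plan([.56,.07,.32],Rm=RT(7,60),start=E,g=0.5)
for p,a in [([.45,-.25,.30],(5,50)),([.56,.07,.32],(7,60))]: print(ik3(np.array(p),RT(*a),x,[0,-30,110,10,60,80]))
E
```

```text
dist 0.192 rot 5.0 rows 6
1 0.61 -0.35 -0.39 0.02 -0.16 -0.03; 1 0.6 -0.34 -0.4 0.01 -0.16 -0.03; 1 0.59 -0.35 -0.4 0.02 -0.17 -0.03; 1 0.59 -0.34 -0.41 0.01 -0.16 -0.04; 1 0.59 -0.34 -0.43 0.02 -0.16 -0.03; 1 0.58 -0.35 -0.42 0.02 -0.16 -0.03
end [ 0.4501 -0.2498  0.2998] [-179.98  -40.01    5.01]
dist 0.339 rot 10.2 rows 9
0.5 0.33 -0.86 0.2 0.03 -0.22 -0.04; 0.5 0.33 -0.85 0.2 0.02 -0.23 -0.03; 0.5 0.35 -0.86 0.19 0.03 -0.22 -0.04; 0.5 0.34 -0.85 0.19 0.02 -0.22 -0.03; 0.5 0.36 -0.86 0.19 0.02 -0.22 -0.04; 0.5 0.36 -0.85 0.18 0.03 -0.23 -0.04; 0.5 0.36 -0.85 0.17 0.03 -0.22 -0.03; 0.5 0.38 -0.84 0.17 0.02 -0.22 -0.04; 0.5 0.38 -0.85 0.16 0.02 -0.22 -0.04
end [0.5602 0.07   0.3201] [179.96 -30.01   7.03]
(array([-54.73006322, -33.5934829 , 104.13445694,  33.76955477,
        87.11618536,  35.37698443]), np.float64(1.3819961098843938e-22))
(array([  2.17060922, -25.62972744,  93.26414708,   2.43360206,
        82.46046582,  85.4956472 ]), np.float64(7.057555584602218e-26))
```

>>> {"name": "drive_tool", "arguments": {
  "commands": "1 0.61 -0.35 -0.39 0.02 -0.16 -0.03; 1 0.6 -0.34 -0.4 0.01 -0.16 -0.03; 1 0.59 -0.35 -0.4 0.02 -0.17 -0.03; 1 0.59 -0.34 -0.41 0.01 -0.16 -0.04; 1 0.59 -0.34 -0.43 0.02 -0.16 -0.03; 1 0.58 -0.35 -0.42 0.02 -0.16 -0.03; 1 0 0 0 0 0 0"
}}

```text
t: 13.77
tool_pos: [0.4521, -0.2481, 0.3087]
orientation: [179.3, -40.4, 5.7]
wrist_force: [-0.7, -1.1, 0.7]
width: 0.999
```

>>> {"name": "drive_tool", "arguments": {
  "commands": "0.5 0.33 -0.86 0.2 0.03 -0.22 -0.04; 0.5 0.33 -0.85 0.2 0.02 -0.23 -0.03; 0.5 0.35 -0.86 0.19 0.03 -0.22 -0.04; 0.5 0.34 -0.85 0.19 0.02 -0.22 -0.03; 0.5 0.36 -0.86 0.19 0.02 -0.22 -0.04; 0.5 0.36 -0.85 0.18 0.03 -0.23 -0.04; 0.5 0.36 -0.85 0.17 0.03 -0.22 -0.03; 0.5 0.38 -0.84 0.17 0.02 -0.22 -0.04; 0.5 0.38 -0.85 0.16 0.02 -0.22 -0.04; 0.5 0 0 0 0 0 0; 0.5 0 0 0 0 0 0; 0.5 0 0 0 0 0 0"
}}

```text
t: 14.77
tool_pos: [0.56, 0.0702, 0.3193]
orientation: [179.8, -29.9, 7.2]
wrist_force: [-0.0, 0.6, 0.4]
width: 0.498
```

```bash
python3 - <<'E'
from h import *
im,d,T=shot("wrist","w8"); print(np.round(T,3))
for l in ["hung_left_board","rail_lip"]: print(l,[(np.round(q['at'],3).tolist(),round(q['p'],2)) for q in look_for("wrist",l)])
E
```

```text
[[ 0.86   0.123  0.495  0.56 ]
 [ 0.108 -0.992  0.059  0.07 ]
 [ 0.499  0.003 -0.867  0.319]
 [ 0.     0.     0.     1.   ]]
hung_left_board [([0.689, -0.272, 0.005], 0.83), ([0.641, 0.184, 0.176], 0.77)]
rail_lip [([0.677, 0.104, 0.211], 0.72)]
```

View pics/w8.png

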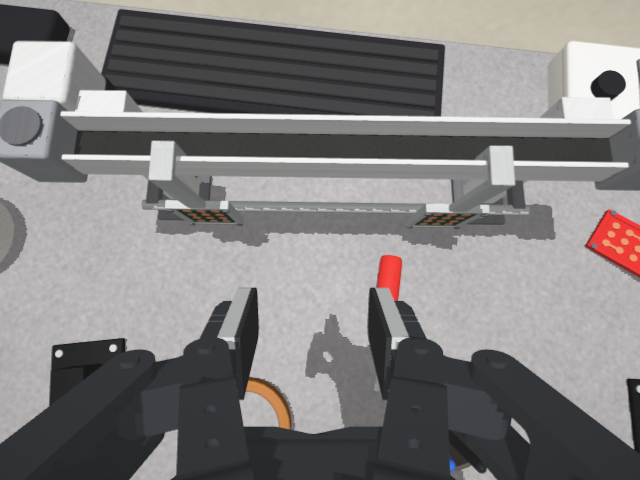

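The picture shows the front lip from (62,157) to (630,170) with the belt dark behind it. Hooks sit at (165,150) and (497,160), and the sway bar at row 208. Now I fit the rail.

```bash
python3 - <<'E'
from h import *
z=np.load("pics/w8.npz");W=cloud("wrist",z['d'],z['T']);X,Y,Z=W[...,0],W[...,1],W[...,2]
# profile at column 330
for u in (300,):
    for v in range(108,216,3): print(v,np.round(W[v,u],4))
# lip top: pixels z in .209-.219, rows between 150 and 185
m=np.zeros_like(Z,bool)
vv,uu=np.mgrid[0:480,0:640]
line=157+(uu-62)*(170-157)/(630-62)
m=(abs(vv-line)<14)&(abs(Z-.214)<.0035)&(uu>70)&(uu<620)&~((uu>140)&(uu<210))&~((uu>465)&(uu<525))
P=W[m]; c=np.polyfit(P[:,1],P[:,0],1)
for _ in range(3):
    e=P[:,0]-np.polyval(c,P[:,1]); P=P[abs(e)<.004]; c=np.polyfit(P[:,1],P[:,0],1)
print("lip line x=",c,len(P),"yaw",np.degrees(np.arctan(-c[0])),"std",np.std(P[:,0]-np.polyval(c,P[:,1])),"range",np.percentile(P[:,0]-np.polyval(c,P[:,1]),[2,98]),"z",np.median(P[:,2]))
# belt
b=(Z>.196)&(Z<.204)&(vv<line-4)&(vv>110)&(uu>220)&(uu<450); print("belt z",np.median(Z[b]))
# hooks
for nm,(a,bb) in dict(L=(140,215),R=(465,535)).items():
    k=(uu>a)&(uu<bb)&(Z>.223)&(Z<.235)&(vv>125)&(vv<215)
    Q=W[k]; print(nm,k.sum(),"y",np.percentile(Q[:,1],[1,50,99]),"x",np.percentile(Q[:,0],[1,50,99]),"z",np.median(Q[:,2]))
E
```

```text
108 [0.8146 0.1171 0.0188]
111 [0.8112 0.1167 0.0176]
114 [0.8074 0.1162 0.0171]
117 [0.6937 0.0954 0.222 ]
120 [0.6918 0.0952 0.2214]
123 [0.6922 0.0954 0.2162]
126 [0.692  0.0955 0.2121]
129 [0.6917 0.0956 0.208 ]
132 [0.692  0.0958 0.2025]
135 [0.6907 0.0957 0.2002]
138 [0.6886 0.0954 0.1995]
141 [0.6857 0.095  0.2005]
144 [0.6834 0.0947 0.2004]
147 [0.6814 0.0945 0.1995]
150 [0.678  0.0939 0.2018]
153 [0.6767 0.0938 0.1993]
156 [0.674  0.0935 0.2001]
159 [0.6661 0.0921 0.2134]
162 [0.6636 0.0917 0.2141]
165 [0.6637 0.0919 0.2081]
168 [0.6632 0.0919 0.2037]
171 [0.6634 0.0922 0.1971]
174 [0.6633 0.0923 0.191 ]
177 [ 7.307e-01  1.066e-01 -7.000e-04]
180 [ 0.7269  0.1061 -0.0012]
183 [7.224e-01 1.055e-01 5.000e-04]
186 [7.186e-01 1.050e-01 1.000e-04]
189 [ 7.149e-01  1.045e-01 -3.000e-04]
192 [0.7106 0.1039 0.0009]
195 [7.068e-01 1.034e-01 6.000e-04]
198 [7.029e-01 1.029e-01 7.000e-04]
201 [0.699  0.1024 0.0008]
204 [0.6663 0.0953 0.1002]
207 [0.6634 0.0949 0.0996]
210 [0.6612 0.0947 0.0968]
213 [ 0.6843  0.1005 -0.0013]
lip line x= [-0.1105692   0.67481668] 2848 yaw 6.309519383789155 std 0.001245097247421891 range [-0.00174805  0.00243998] z 0.21369906482280623
belt z 0.20015150053106273
L 966 y [0.17576648 0.18371591 0.19239603] x [0.63484885 0.64846446 0.66249158] z 0.22528055171438752
R 979 y [-0.05213681 -0.04317488 -0.03493054] x [0.65990259 0.67352128 0.68735794] z 0.22526738731597173
```

```bash
python3 - <<'E'
from kin3 import *
rec(); x,r=lin(); print(r[-1])
a,b=.099,.004
G=SEAT+RS@np.array([(a-b)*r2,.0007,(a+b)*r2]); Rm=RT(4,75); tz=Rm[:,2]; print("G",G.round(4),"TCP",(G+.009*tz).round(4))
for k in (-.11,.009): print(ik3(G+k*tz,Rm,x,[-40,-20,100,10,80,50])[0].round(1))
E=plan(G-.11*tz,Rm=Rm,g=.5)
E=plan(G+.009*tz,Rm=Rm,g=.5,start=E)
E
```

```text
[ 0.1  0.3 -0.1]
G [ 0.5039 -0.3296  0.1068] TCP [ 0.5062 -0.3295  0.0981]
[-44.9  -8.3  86.8  11.2  91.5  42.4]
[-42.4  -3.4  94.   11.   79.2  42.5]
dist 0.423 rot 15.3 rows 12
0.5 -0.35 0.81 0.06 -0.02 -0.25 0.05; 0.5 -0.35 0.8 0.07 -0.01 -0.25 0.04; 0.5 -0.34 0.81 0.07 -0.02 -0.25 0.05; 0.5 -0.33 0.81 0.09 -0.01 -0.25 0.04; 0.5 -0.33 0.81 0.09 -0.02 -0.25 0.05; 0.5 -0.33 0.81 0.1 -0.02 -0.25 0.04; 0.5 -0.32 0.81 0.11 -0.01 -0.25 0.05; 0.5 -0.31 0.82 0.12 -0.02 -0.25 0.04; 0.5 -0.31 0.81 0.12 -0.02 -0.26 0.05; 0.5 -0.3 0.82 0.13 -0.01 -0.25 0.04; 0.5 -0.3 0.82 0.15 -0.02 -0.25 0.05; 0.5 -0.29 0.81 0.14 -0.01 -0.25 0.04
end [ 0.4754 -0.3315  0.2132] [-179.98  -14.99    4.  ]
dist 0.119 rot 0.0 rows 4
0.5 0 0 0.74 0 0 0; 0.5 0 0 0.75 0 0 0; 0.5 0 0 0.74 0 0 0; 0.5 0 0 0.75 0 0 0
end [ 0.5062 -0.3293  0.0981] [-179.98  -14.99    4.  ]
```

>>> {"name": "drive_tool", "arguments": {
  "commands": "0.5 -0.35 0.81 0.06 -0.02 -0.25 0.05; 0.5 -0.35 0.8 0.07 -0.01 -0.25 0.04; 0.5 -0.34 0.81 0.07 -0.02 -0.25 0.05; 0.5 -0.33 0.81 0.09 -0.01 -0.25 0.04; 0.5 -0.33 0.81 0.09 -0.02 -0.25 0.05; 0.5 -0.33 0.81 0.1 -0.02 -0.25 0.04; 0.5 -0.32 0.81 0.11 -0.01 -0.25 0.05; 0.5 -0.31 0.82 0.12 -0.02 -0.25 0.04; 0.5 -0.31 0.81 0.12 -0.02 -0.26 0.05; 0.5 -0.3 0.82 0.13 -0.01 -0.25 0.04; 0.5 -0.3 0.82 0.15 -0.02 -0.25 0.05; 0.5 -0.29 0.81 0.14 -0.01 -0.25 0.04"
}}

```text
t: 15.92
tool_pos: [0.4744, -0.3333, 0.2133]
orientation: [180.0, -15.0, 3.9]
wrist_force: [0.5, -0.4, -0.7]
width: 0.499
```

>>> {"name": "drive_tool", "arguments": {
  "commands": "0.5 0 0 0 0 0 0; 0.5 0 0 0 0 0 0; 0.5 0 0 0 0 0 0"
}}

```text
t: 16.17
tool_pos: [0.4757, -0.3307, 0.2138]
orientation: [-180.0, -15.0, 4.0]
wrist_force: [-0.4, 0.4, 0.4]
width: 0.497
```

```bash
python3 - <<'E'
from h import *
im,d,T=shot("wrist","w9"); W=cloud("wrist",d,T); print(np.round(T,3))
S=(W-SEAT)@RS
a=(S[...,0]+S[...,2])*r2; b=(-S[...,0]+S[...,2])*r2
m=(abs(b-.008)<.006)&(a>-.01)&(a<.19)&(abs(S[...,1])<.04); m[300:]=False
A=a[m];B=b[m];Y=S[...,1][m]; nk=A>.095
print(m.sum(),"b",np.median(B[nk]),"neck y fit",np.polyfit(A[nk],Y[nk],1),np.median(Y[nk]),"A",np.percentile(A,[.2,99.8]))
from kin2 import RT
aa,bb=.099,.004
G=SEAT+RS@np.array([(aa-bb)*r2,.0007,(aa+bb)*r2]); Rm=RT(4,75)
plan(G+.009*Rm[:,2],Rm=Rm,g=.5,N=6)
E
```

```text
[[ 0.963  0.07   0.259  0.476]
 [ 0.067 -0.998  0.019 -0.331]
 [ 0.26  -0.001 -0.966  0.214]
 [ 0.     0.     0.     1.   ]]
6879 b 0.006947186135543437 neck y fit [-0.00133676  0.00086105] 0.0008027153004325012 A [0.0215556  0.16629617]
dist 0.120 rot 0.1 rows 6
0.5 -0.01 0.01 0.5 0 0 0; 0.5 0 0 0.5 0 -0.01 0.01; 0.5 -0.01 0.01 0.5 0 0 0; 0.5 0 0 0.5 0 0 0; 0.5 0 0.01 0.5 0 0 0; 0.5 -0.01 0.01 0.5 0 -0.01 0.01
end [ 0.5062 -0.3296  0.0981] [-179.98  -14.98    3.98]
```

View pics/w9.png

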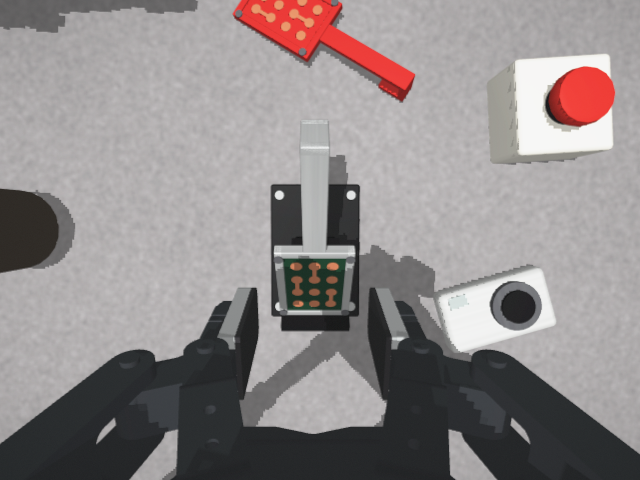

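The carrier is still in place, its neck at column 313 centred between the pads at 245 and 382. I descend.

>>> {"name": "drive_tool", "arguments": {
  "commands": "0.5 -0.01 0.01 0.5 0 0 0; 0.5 0 0 0.5 0 -0.01 0.01; 0.5 -0.01 0.01 0.5 0 0 0; 0.5 0 0 0.5 0 0 0; 0.5 0 0.01 0.5 0 0 0; 0.5 -0.01 0.01 0.5 0 -0.01 0.01; 0.5 0 0 0 0 0 0; 0.5 0 0 0 0 0 0; 0.5 0 0 0 0 0 0"
}}

```text
t: 16.97
tool_pos: [0.5069, -0.3293, 0.0994]
orientation: [179.9, -15.0, 4.1]
wrist_force: [0.0, -0.1, 1.3]
width: 0.502
```

```bash
python3 - <<'E'
from h import *
im,d,T=shot("wrist","w10"); print(np.round(T[:3,3],4))
from kin2 import RT
aa,bb=.099,.004
G=SEAT+RS@np.array([(aa-bb)*r2,.0007,(aa+bb)*r2]); print("G in tool", np.round(T[:3,:3].T@(G-T[:3,3]),4))
E
```

```text
[ 0.5069 -0.3293  0.0994]
G in tool [-0.001   0.0001 -0.008 ]
```

View pics/w10.png

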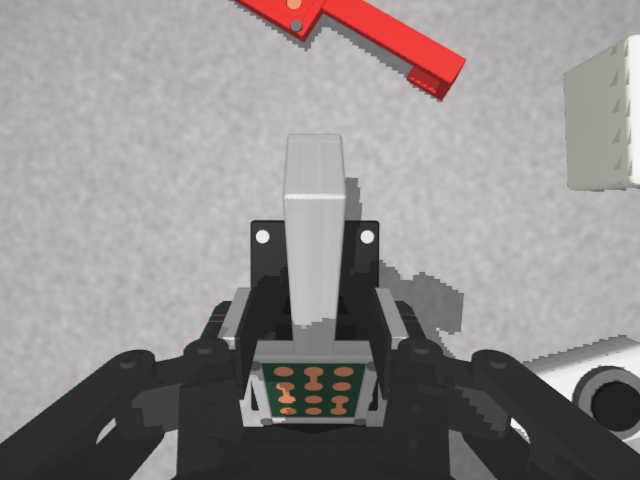

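>>> {"name": "drive_tool", "arguments": {
  "commands": "0.5 -0.02 0 0.03 0 0 0; 0.2 0 0 0 0 0 0; 0 0 0 0 0 0 0; 0 0 0 0 0 0 0; 0 0 0 0 0 0 0; 0 0 0 0 0 0 0; 0 0 0 0 0 0 0; 0 0 0 0 0 0 0; 0 0 0 0 0 0 0; 0 0 0 0 0 0 0; 0 0 0 0 0 0 0",
  "squeeze": 80
}}

```text
t: 17.93
tool_pos: [0.506, -0.3298, 0.0969]
orientation: [-180.0, -14.9, 4.0]
wrist_force: [-2.3, 1.9, 5.6]
width: 0.16
```

```bash
python3 - <<'E'
from h import *
im,d,T=shot("wrist","w11"); print(np.round(T[:3,3],4), env.get_state()['orientation'],env.get_state()['width'])
aa,bb=.099,.004
G=SEAT+RS@np.array([(aa-bb)*r2,.0007,(aa+bb)*r2]); print("G in tool", np.round(T[:3,:3].T@(G-T[:3,3]),4))
W=cloud("wrist",d,T); Ti=np.linalg.inv(T); L=W@Ti[:3,:3].T+Ti[:3,3]
for v in range(130,345,12): print(v,np.round(L[v,316],4), np.round(RS.T@(W[v,316]-SEAT),4))
E
```

```text
[ 0.506  -0.3298  0.0969] [-179.99313292  -14.94048075    4.02939074] 0.16166511494584884
G in tool [ 0.0006 -0.0003 -0.0102]
130 [ 0.0702  0.001  -0.0225] [ 0.1313 -0.0006  0.1027]
142 [ 0.0672  0.001  -0.0275] [ 0.1271 -0.0006  0.1068]
154 [ 0.0645  0.0009 -0.0327] [ 0.1231 -0.0005  0.1111]
166 [ 0.0619  0.0009 -0.0368] [ 0.1195 -0.0005  0.1144]
178 [ 0.0595  0.0009 -0.0412] [ 0.1161 -0.0005  0.118 ]
190 [ 0.0572  0.0009 -0.045 ] [ 0.1129 -0.0005  0.121 ]
202 [ 0.0538  0.0009 -0.0436] [ 0.11   -0.0005  0.1189]
214 [ 0.0504  0.0009 -0.0423] [ 0.1071 -0.0005  0.1167]
226 [ 0.0463  0.0009 -0.0392] [ 0.1039 -0.0006  0.1126]
238 [ 0.0424  0.0009 -0.0376] [ 0.1005 -0.0006  0.1101]
250 [ 0.0377  0.001  -0.0342] [ 0.0969 -0.0006  0.1056]
262 [ 0.0335  0.001  -0.0327] [ 0.0932 -0.0006  0.1031]
274 [ 0.028   0.001  -0.0287] [ 0.0889 -0.0007  0.0979]
286 [ 0.0226  0.0011 -0.0258] [ 0.0845 -0.0007  0.0937]
298 [ 0.0178  0.0011 -0.0246] [ 0.0802 -0.0007  0.0912]
310 [ 0.0108  0.0012 -0.0195] [ 0.0747 -0.0008  0.0845]
322 [ 0.004   0.0012 -0.0155] [ 0.0691 -0.0009  0.0789]
334 [-0.0028  0.0013 -0.0124] [ 0.0634 -0.0009  0.0741]
```

View pics/w11.png

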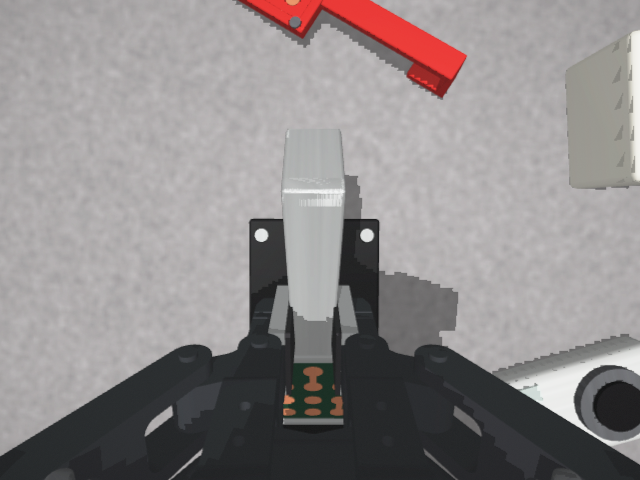

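Gripped (width 0.16). I lift straight up out of the V and check for slip.

>>> {"name": "drive_tool", "arguments": {
  "commands": "0 0.03 0 -0.12 0 0 0; 0 0.07 0 -0.25 0 0 0; 0 0.1 0 -0.4 0 0 0; 0 0.15 0 -0.6 0 0 0; 0 0.2 0 -0.75 0 0 0; 0 0.2 0 -0.75 0 0 0; 0 0.2 0 -0.75 0 0 0; 0 0.2 0 -0.75 0 0 0; 0 0.15 0 -0.5 0 0 0; 0 0 0 0 0 0 0; 0 0 0 0 0 0 0"
}}

```text
t: 18.9
tool_pos: [0.5063, -0.33, 0.2989]
orientation: [179.9, -15.0, 4.1]
wrist_force: [-0.2, -0.1, -2.3]
width: 0.16
```

```bash
cat >> h.py <<'E'
RY=6.31; RR=R.from_euler('z',RY,degrees=True).as_matrix(); N0=np.array([.6503,.0684,0.])
Gt=np.array([.0006,-.0003,-.0102]); H=.013
def tcp_for(neck_rail,Rm,up=np.array([0,0,1.]),gt=None):
    w=N0+RR@np.array(neck_rail); return w-H*up-Rm@(Gt if gt is None else gt)
def neck_from(T,e0=30,gt=None):
    # carrier x axis in tool: tool elev e0 <-> upright : carrier x = cos(e0)*toolx - sin(e0)*toolz
    c,s=np.cos(np.radians(e0)),np.sin(np.radians(e0)); up=T[:3,:3]@np.array([c,0,-s])
    n=T[:3,3]+T[:3,:3]@(Gt if gt is None else gt)+H*up; return RR.T@(n-N0), RR.T@up
E
python3 - <<'E'
from kin3 import *
im,d,T=shot("wrist","w12"); s=env.get_state(); print(np.round(T[:3,3],4),s['orientation'],s['width'],s['wrist_force'])
W=cloud("wrist",d,T); Ti=np.linalg.inv(T); L=W@Ti[:3,:3].T+Ti[:3,3]
for v in range(130,345,12): print(v,np.round(L[v,316],4))
E
```

```text
[ 0.5063 -0.33    0.2989] [-179.90492982  -14.83923268    4.00477461] 0.15806967042481068 [-0.06630091  0.28701001 -3.13740838]
130 [ 0.0702  0.001  -0.023 ]
142 [ 0.0673  0.001  -0.0282]
154 [ 0.0645  0.0009 -0.0327]
166 [ 0.062   0.0009 -0.0381]
178 [ 0.0596  0.0009 -0.0418]
190 [ 0.0573  0.0008 -0.0456]
202 [ 0.0542  0.0009 -0.0453]
214 [ 0.0505  0.0009 -0.0426]
226 [ 0.0467  0.0009 -0.0407]
238 [ 0.0429  0.0009 -0.0391]
250 [ 0.038   0.001  -0.0351]
262 [ 0.0333  0.001  -0.0322]
274 [ 0.0283  0.001  -0.0294]
286 [ 0.023   0.0011 -0.0265]
298 [ 0.017   0.0011 -0.0229]
310 [ 0.0109  0.0012 -0.0195]
322 [ 0.004   0.0012 -0.0155]
334 [-0.0034  0.0013 -0.0114]
```

View pics/w12.png

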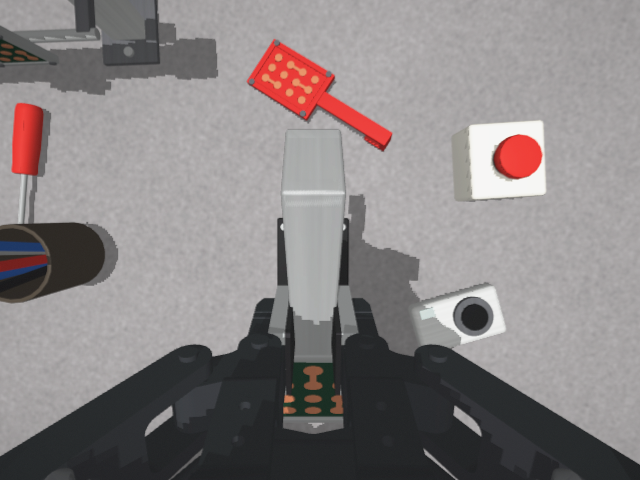

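No meaningful slip; neck angle in the tool is about 30°. Next, transit to in front of the rail gap.

```bash
python3 - <<'E'
from kin3 import *
x,_=lin()
RB=RT(RY,30)
B=tcp_for([-.05,0,.235],RB); C=tcp_for([-.03,0,.192],RB); D=tcp_for([.0025,0,.191],RB); F=tcp_for([.0025,0,.173],RB)
for p in (B,C,D,F): print(p.round(4),[ (q.round(1),round(c,2)) for q,c in [ik3(p,RB,x,[0,-30,120,10,30,80])]])
M=np.array([.55,-.06,.34]); RMm=RT(5,65); print(ik3(M,RMm,x,[-10,-25,95,10,80,75]))
M2=np.array([.57,.06,.33])
E=plan([.54,-.13,.33],Rm=RT(5,72),g=0)
E=plan(B,Rm=RB,g=0,start=E,N=12)
E
```

```text
[0.6091 0.0635 0.2164] [(array([ -0.5, -41.9, 127. ,  10.2,  35.5,  78.2]), np.float64(0.0))]
[0.629  0.0657 0.1734] [(array([-1.000e-01, -3.590e+01,  1.279e+02,  1.170e+01,  2.860e+01,
        7.650e+01]), np.float64(0.0))]
[0.6613 0.0693 0.1724] [(array([  0.4, -28.8, 123.5,  11.7,  25.9,  76.5]), np.float64(0.0))]
[0.6613 0.0693 0.1544] [(array([  0.4, -27.8, 124.7,  12.7,  23.7,  75.4]), np.float64(0.0))]
(array([-14.87439338, -21.50063786,  86.79406297,   8.26175322,
        91.01680772,  72.0077635 ]), np.float64(3.6692638385192396e-25))
dist 0.205 rot 3.3 rows 6
0 0.23 -0.82 -0.08 0.01 0.11 -0.03; 0 0.23 -0.82 -0.08 0 0.1 -0.03; 0 0.24 -0.82 -0.08 0.01 0.11 -0.04; 0 0.23 -0.82 -0.07 0 0.1 -0.03; 0 0.25 -0.82 -0.08 0.01 0.11 -0.03; 0 0.24 -0.81 -0.06 0.01 0.1 -0.03
end [ 0.5401 -0.1301  0.3298] [-179.98  -17.99    4.99]
dist 0.235 rot 42.0 rows 12
0 0.1 -0.39 0.28 0.01 0.7 -0.02; 0 0.08 -0.39 0.29 0.02 0.7 -0.01; 0 0.06 -0.39 0.29 0.01 0.7 -0.02; 0 0.05 -0.38 0.29 0.02 0.7 -0.02; 0 0.02 -0.39 0.3 0.01 0.7 -0.02; 0 0.01 -0.39 0.3 0.01 0.7 -0.02; 0 0 -0.39 0.3 0.02 0.7 -0.01; 0 -0.03 -0.38 0.3 0.01 0.7 -0.02; 0 -0.04 -0.39 0.29 0.01 0.7 -0.02; 0 -0.06 -0.38 0.3 0.02 0.7 -0.02; 0 -0.08 -0.39 0.29 0.01 0.7 -0.01; 0 -0.09 -0.39 0.28 0.02 0.7 -0.02
end [0.609  0.0637 0.2165] [-179.98  -59.99    6.31]
```

```bash
python3 - <<'E'
from kin3 import *
x,_=lin()
RB=RT(RY,30); B=tcp_for([-.05,0,.235],RB)
E=plan([.55,.06,.34],Rm=RT(6,65),g=0,N=12)
E=plan(B,Rm=RB,g=0,start=E,N=10)
for k in np.linspace(0,1,5): 
    print(ik3(np.array([.55,.06,.34])*(1-k)+B*k,RT(6.2,65-35*k),x,[0,-30,110,10,50,80])[0].round(1))
E
```

```text
dist 0.395 rot 10.3 rows 12
0 0.17 -0.8 -0.05 0.01 0.17 -0.03; 0 0.17 -0.81 -0.04 0.01 0.17 -0.03; 0 0.17 -0.8 -0.05 0.01 0.17 -0.03; 0 0.17 -0.8 -0.03 0.01 0.17 -0.04; 0 0.18 -0.8 -0.04 0.01 0.17 -0.03; 0 0.18 -0.81 -0.03 0.01 0.17 -0.03; 0 0.19 -0.8 -0.03 0.01 0.17 -0.03; 0 0.18 -0.8 -0.02 0.01 0.16 -0.03; 0 0.19 -0.8 -0.03 0.01 0.17 -0.03; 0 0.19 -0.8 -0.01 0.01 0.17 -0.03; 0 0.19 -0.8 -0.02 0.01 0.17 -0.04; 0 0.2 -0.79 -0.01 0.01 0.17 -0.03
end [0.55   0.0599 0.34  ] [-179.99  -24.99    6.01]
dist 0.137 rot 35.0 rows 10
0 0 0.01 0.34 0 0.7 0; 0 -0.01 0 0.35 0.01 0.7 -0.01; 0 -0.04 0.01 0.34 0 0.7 0; 0 -0.06 0.01 0.33 0.01 0.7 -0.01; 0 -0.08 0 0.34 0 0.7 0; 0 -0.1 0.01 0.32 0 0.7 -0.01; 0 -0.12 0.01 0.32 0.01 0.7 0; 0 -0.14 0 0.32 0 0.7 -0.01; 0 -0.16 0.01 0.3 0.01 0.7 0; 0 -0.17 0.01 0.3 0 0.7 -0.01
end [0.6093 0.0635 0.2164] [179.96 -59.99   6.36]
[  1.4 -22.1  87.2   2.   89.9  85.7]
[  0.9 -28.7  97.9   3.   77.2  85. ]
[  0.4 -34.7 108.2   4.3  64.2  83.9]
[ -0.  -39.3 118.1   6.3  50.4  82. ]
[ -0.4 -41.9 127.    9.9  35.4  78.5]
```

>>> {"name": "drive_tool", "arguments": {
  "commands": "0 0.17 -0.8 -0.05 0.01 0.17 -0.03; 0 0.17 -0.81 -0.04 0.01 0.17 -0.03; 0 0.17 -0.8 -0.05 0.01 0.17 -0.03; 0 0.17 -0.8 -0.03 0.01 0.17 -0.04; 0 0.18 -0.8 -0.04 0.01 0.17 -0.03; 0 0.18 -0.81 -0.03 0.01 0.17 -0.03; 0 0.19 -0.8 -0.03 0.01 0.17 -0.03; 0 0.18 -0.8 -0.02 0.01 0.16 -0.03; 0 0.19 -0.8 -0.03 0.01 0.17 -0.03; 0 0.19 -0.8 -0.01 0.01 0.17 -0.03; 0 0.19 -0.8 -0.02 0.01 0.17 -0.04; 0 0.2 -0.79 -0.01 0.01 0.17 -0.03"
}}

```text
t: 19.95
tool_pos: [0.5494, 0.0615, 0.3376]
orientation: [180.0, -24.8, 6.0]
wrist_force: [1.8, -0.7, -0.6]
width: 0.156
```

>>> {"name": "drive_tool", "arguments": {
  "commands": "0 0 0.01 0.34 0 0.7 0; 0 -0.01 0 0.35 0.01 0.7 -0.01; 0 -0.04 0.01 0.34 0 0.7 0; 0 -0.06 0.01 0.33 0.01 0.7 -0.01; 0 -0.08 0 0.34 0 0.7 0; 0 -0.1 0.01 0.32 0 0.7 -0.01; 0 -0.12 0.01 0.32 0.01 0.7 0; 0 -0.14 0 0.32 0 0.7 -0.01; 0 -0.16 0.01 0.3 0.01 0.7 0; 0 -0.17 0.01 0.3 0 0.7 -0.01; 0 0 0 0 0 0 0; 0 0 0 0 0 0 0"
}}

```text
t: 20.95
tool_pos: [0.6079, 0.0634, 0.211]
orientation: [180.0, -59.5, 6.3]
wrist_force: [-0.4, -0.3, -1.8]
width: 0.159
```

```bash
python3 - <<'E'
from kin3 import *
im,d,T=shot("wrist","w13"); s=env.get_state(); print(np.round(T[:3,3],4),s['orientation'],s['width'],s['wrist_force'],s['joint_pos'])
W=cloud("wrist",d,T); Ti=np.linalg.inv(T); L=W@Ti[:3,:3].T+Ti[:3,3]
m=np.zeros(d.shape,bool); m[205:320,296:334]=1; P=L[m]; c=np.polyfit(P[:,0],P[:,2],1); print("neck front line",c,np.degrees(np.arctan(-c[0])), "y",np.median(P[:,1]))
# front face of neck should be 3mm/cos from axis: axis z at x=0
e0=np.degrees(np.arctan(-c[0])); print("axis at tool x=0: z=",c[1]+.003/np.cos(np.radians(e0)))
top=[L[v,316] for v in range(180,204,3)]; print(np.round(top,4))
print("neck",[q.round(4) for q in neck_from(T,30)])
im2,_,_=shot("scene","s13"); cv2.imwrite("pics/s13c.png",cv2.resize(im2[160:340,230:470],(800,600)))
E
```

```text
[0.6079 0.0634 0.211 ] [179.92674627 -59.8053022    6.38836293] 0.15890478079424672 [-0.39085529 -0.24655696 -1.29669369] [ -0.53281232 -41.91018208 126.90706128  10.12965129  35.80181979
  78.26193296]
 ** On entry to DLASCL parameter number  4 had an illegal value
 ** On entry to DLASCL parameter number  4 had an illegal value
 ** On entry to DLASCL parameter number  4 had an illegal value
 ** On entry to DLASCL parameter number  4 had an illegal value
 ** On entry to DLASCL parameter number  5 had an illegal value
 ** On entry to DLASCL parameter number  4 had an illegal valueTraceback (most recent call last):
  File "<stdin>", line 4, in <module>
    c, resids, rank, s = lstsq(lhs, rhs, rcond)
                         ~~~~~^^^^^^^^^^^^^^^^^
    x, resids, rank, s = _umath_linalg.lstsq(a, b, rcond,
                         ~~~~~~~~~~~~~~~~~~~^^^^^^^^^^^^^
                                             signature=signature)
                                             ^^^^^^^^^^^^^^^^^^^^
    raise LinAlgError("SVD did not converge in Linear Least Squares")
numpy.linalg.LinAlgError: SVD did not converge in Linear Least Squares
```

View pics/w13.png

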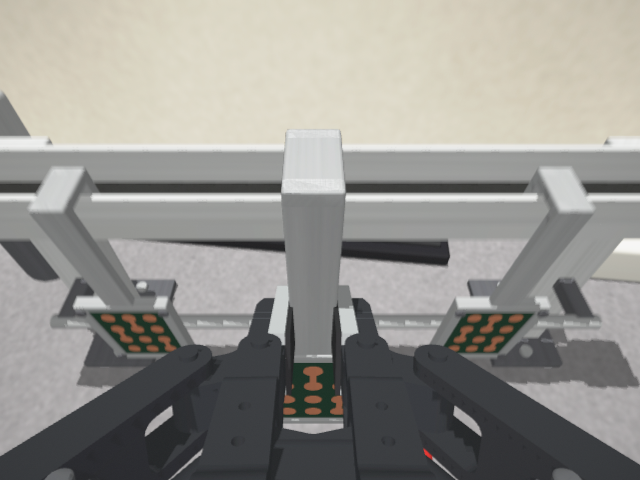

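The wrist view shows the carrier upright at column 313, about midway between the hung ones at (70,195) and (565,195). The lip is at row 198 behind it.

```bash
python3 - <<'E'
from kin3 import *
z=np.load("pics/w13.npz"); d=z['d'];T=z['T']
W=cloud("wrist",d,T); Ti=np.linalg.inv(T); L=W@Ti[:3,:3].T+Ti[:3,3]
m=np.zeros(d.shape,bool); m[205:315,296:334]=1; P=L[m]; P=P[np.isfinite(P).all(1)]; P=P[abs(P[:,2])<.1]; c=np.polyfit(P[:,0],P[:,2],1); e0=np.degrees(np.arctan(-c[0]))
print("e0",e0,"y",np.median(P[:,1]), "axis z at tool x=.0006:",np.polyval(c,.0006)+.003/np.cos(np.radians(e0)), "std",np.std(P[:,2]-np.polyval(c,P[:,0])))
print(np.round([L[v,316] for v in range(180,207,3)],4))
print("neck",[q.round(4) for q in neck_from(T,30)])
# lip in rail frame check
S=(W-N0)@RR
for u in (220,420):
  print([ (v,np.round(S[v,u],4).tolist()) for v in range(190,246,4)])
im2,_,_=shot("scene","s13"); cv2.imwrite("pics/s13c.png",cv2.resize(im2[160:340,230:470],(800,600)))
E
```

```text
e0 29.90571352902942 y 0.0005406300889535336 axis z at tool x=.0006: -0.00966515027718937 std 0.000452449116400973
[[ 0.0584  0.0009 -0.041 ]
 [ 0.0577  0.0009 -0.0413]
 [ 0.0571  0.0009 -0.0426]
 [ 0.0568  0.0009 -0.0447]
 [ 0.0559  0.0009 -0.0439]
 [ 0.0553  0.0009 -0.0444]
 [ 0.0543  0.0009 -0.0436]
 [ 0.0535  0.0009 -0.0432]
 [ 0.0529  0.0009 -0.0438]]
neck [array([-0.0511, -0.    ,  0.2297]), array([0.0088, 0.    , 1.    ])]
[(190, [0.0393, 0.0503, 0.1999]), (194, [0.0355, 0.0496, 0.2004]), (198, [0.0172, 0.0444, 0.2147]), (202, [0.0161, 0.0445, 0.213]), (206, [0.0158, 0.0448, 0.2106]), (210, [nan, nan, nan]), (214, [0.0158, 0.0458, 0.2051]), (218, [0.0159, 0.0463, 0.2021]), (222, [0.0156, 0.0467, 0.1995]), (226, [0.0156, 0.0472, 0.1965]), (230, [0.0154, 0.0476, 0.1937]), (234, [0.0147, 0.048, 0.1913]), (238, [0.0157, 0.0488, 0.1871]), (242, [0.1637, 0.1015, 0.012])]
[(190, [0.0396, -0.0591, 0.1997]), (194, [0.0356, -0.0582, 0.2004]), (198, [0.0171, -0.0521, 0.2147]), (202, [0.0158, -0.0522, 0.2133]), (206, [0.0152, -0.0525, 0.2112]), (210, [0.0151, -0.053, 0.2086]), (214, [0.016, -0.0538, 0.205]), (218, [0.0157, -0.0543, 0.2024]), (222, [0.0154, -0.0548, 0.1998]), (226, [0.0156, -0.0554, 0.1966]), (230, [0.0158, -0.0561, 0.1933]), (234, [0.0155, -0.0566, 0.1905]), (238, [0.0154, -0.0572, 0.1875]), (242, [0.1545, -0.1143, 0.0227])]
```

View pics/s13c.png

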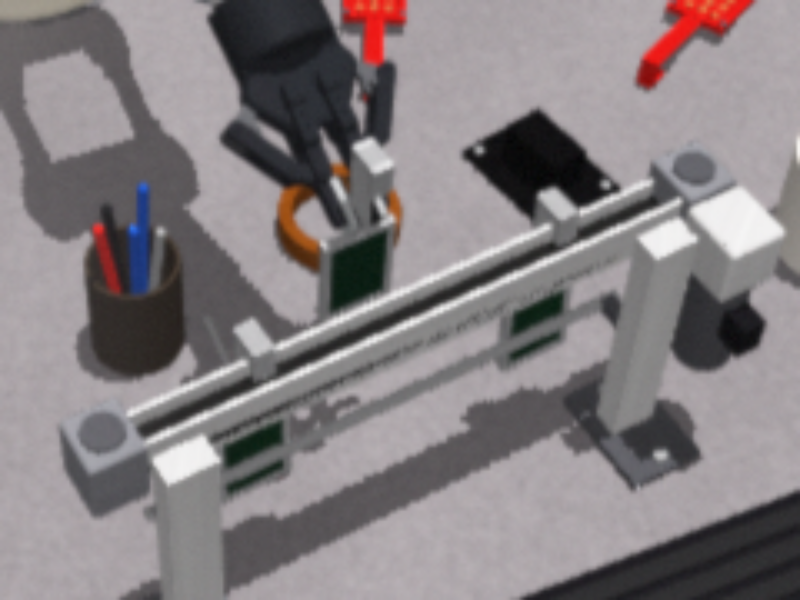

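```bash
sed -i 's/H=.013$/H=.0125/' h.py; grep -n "H=" h.py; python3 - <<'E'
from kin3 import *
RB=RT(RY,29.9)
E=plan(tcp_for([-.03,0,.193],RB),Rm=RB,g=0,N=5)
E=plan(tcp_for([.003,0,.192],RB),Rm=RB,g=0,start=E,N=6)
E
```

```text
41:Gt=np.array([.0006,-.0003,-.0102]); H=.0125
dist 0.047 rot 0.1 rows 5
0 -0.14 0 0.19 0 0 0; 0 -0.14 0 0.2 0 0.01 0.01; 0 -0.14 0 0.19 0 0 0; 0 -0.14 0 0.19 0 0 0; 0 -0.13 -0.01 0.19 0 0.01 0
end [0.629  0.0659 0.1751] [179.96 -60.12   6.34]
dist 0.033 rot 0.0 rows 6
0 0.06 0 0.12 0 0 0; 0 0.07 0 0.12 0 0 0; 0 0.06 0 0.13 0 0 0; 0 0.07 0 0.12 0 0 0; 0 0.06 0 0.12 0 0 0; 0 0.06 0 0.12 0 0 0
end [0.6617 0.0695 0.1737] [179.96 -60.12   6.34]
```

>>> {"name": "drive_tool", "arguments": {
  "commands": "0 -0.14 0 0.19 0 0 0; 0 -0.14 0 0.2 0 0.01 0.01; 0 -0.14 0 0.19 0 0 0; 0 -0.14 0 0.19 0 0 0; 0 -0.13 -0.01 0.19 0 0.01 0; 0 0 0 0 0 0 0; 0 0 0 0 0 0 0; 0 0 0 0 0 0 0"
}}

```text
t: 21.72
tool_pos: [0.629, 0.066, 0.1744]
orientation: [180.0, -60.2, 6.3]
wrist_force: [0.9, 0.8, -2.2]
width: 0.164
```

```bash
python3 - <<'E'
from kin3 import *
T=tool(); s=env.get_state(); print([q.round(4) for q in neck_from(T,29.9)],s['wrist_force'],s['width'],s['orientation'])
RB=RT(RY,29.9)
E=plan(tcp_for([.003,0,.192],RB),Rm=RB,g=0,N=6)
E
```

```text
[array([-0.03  ,  0.0002,  0.1925]), array([-1.e-03,  3.e-04,  1.e+00])] [ 0.90695092  0.82753243 -2.16294153] 0.1639134777066552 [179.96231181 -60.15831554   6.340347  ]
dist 0.033 rot 0.1 rows 6
0 0.07 0 0.12 0 0 0; 0 0.06 0 0.12 0 0 0; 0 0.07 0 0.12 0 -0.01 0; 0 0.07 0 0.12 0 0 0; 0 0.06 0 0.12 0 0 0; 0 0.07 0.01 0.12 0 0 0
end [0.6618 0.0692 0.174 ] [179.96 -60.11   6.34]
```

>>> {"name": "drive_tool", "arguments": {
  "commands": "0 0.07 0 0.12 0 0 0; 0 0.06 0 0.12 0 0 0; 0 0.07 0 0.12 0 -0.01 0; 0 0.07 0 0.12 0 0 0; 0 0.06 0 0.12 0 0 0; 0 0.07 0.01 0.12 0 0 0; 0 0 0 0 0 0 0; 0 0 0 0 0 0 0; 0 0 0 0 0 0 0"
}}

```text
t: 22.47
tool_pos: [0.6616, 0.0692, 0.1733]
orientation: [180.0, -60.1, 6.3]
wrist_force: [0.0, -0.3, -1.4]
width: 0.163
```

```bash
python3 - <<'E'
from kin3 import *
im,d,T=shot("wrist","w14"); s=env.get_state(); print([q.round(4) for q in neck_from(T,29.9)],s['wrist_force'],s['moment'],s['width'],s['orientation'])
W=cloud("wrist",d,T); Ti=np.linalg.inv(T); L=W@Ti[:3,:3].T+Ti[:3,3]
m=np.zeros(d.shape,bool); m[205:315,296:334]=1; P=L[m]; P=P[np.isfinite(P).all(1)]; P=P[abs(P[:,2])<.1]; c=np.polyfit(P[:,0],P[:,2],1); print("e0",np.degrees(np.arctan(-c[0])))
S=(W-N0)@RR
print("neck top/hook",[(v,np.round(S[v,316],4).tolist()) for v in range(135,215,6)])
im2,_,_=shot("scene","s14"); cv2.imwrite("pics/s14c.png",cv2.resize(im2[190:310,270:430],(800,600)))
E
```

```text
[array([ 0.0028, -0.0002,  0.1914]), array([7.e-04, 3.e-04, 1.e+00])] [-0.55944692  0.27915306 -1.83969739] [-0.02369322  0.65868948  0.00898451] 0.16101457065982286 [179.97139673 -60.07728664   6.33180853]
e0 29.89767926553303
neck top/hook [(135, [0.0246, -0.0015, 0.2443]), (141, [0.0216, -0.0015, 0.2444]), (147, [0.0183, -0.0014, 0.2448]), (153, [0.0159, -0.0014, 0.2445]), (159, [0.0129, -0.0014, 0.2448]), (165, [0.0102, -0.0014, 0.2449]), (171, [0.0083, -0.0014, 0.2445]), (177, [0.0051, -0.0014, 0.2452]), (183, [0.0033, -0.0014, 0.2448]), (189, [0.0012, -0.0013, 0.2446]), (195, [0.0003, -0.0014, 0.2435]), (201, [0.0005, -0.0014, 0.2413]), (207, [0.0007, -0.0014, 0.239]), (213, [0.0004, -0.0014, 0.2372])]
```

View pics/w14.png

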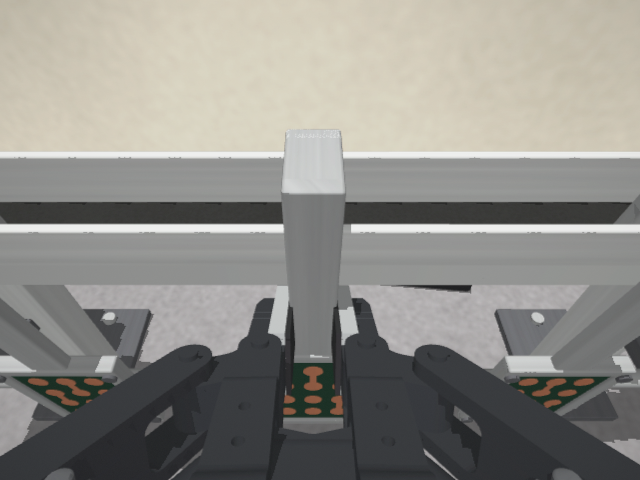

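View pics/s14c.png

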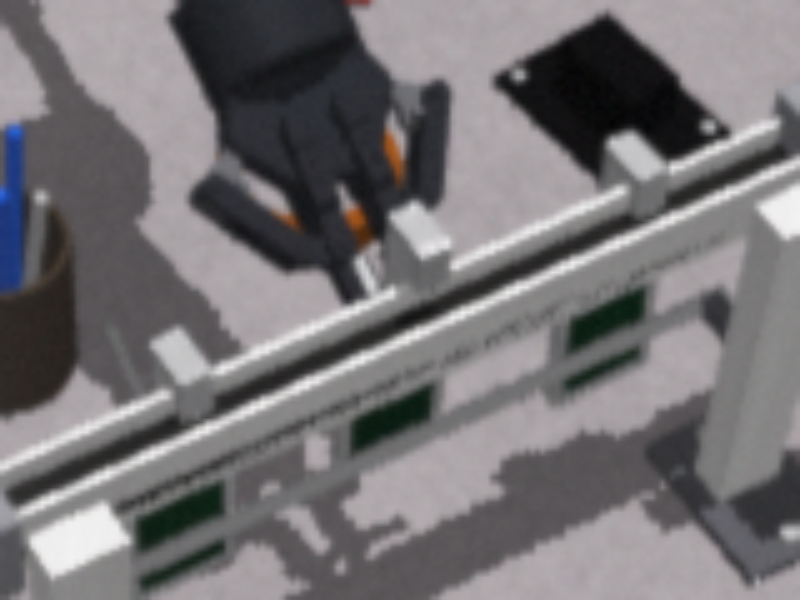

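The hook is over the lip (hook top 0.2446 m, so tip about 0.219 m), with the drop leg visible behind the lip in both views. I lower it.

>>> {"name": "drive_tool", "arguments": {
  "commands": "0 -0.06 0 0.03 0 0 0; 0 -0.07 0 0.04 0 0 0; 0 -0.07 0 0.04 0 0 0; 0 -0.07 0 0.04 0 0 0; 0 -0.06 0 0.04 0 0 0; 0 -0.05 0 0.03 0 0 0; 0 0 0 0 0 0 0; 0 0 0 0 0 0 0; 0 0 0 0 0 0 0"
}}

```text
t: 23.32
tool_pos: [0.6618, 0.0692, 0.1562]
orientation: [180.0, -60.1, 6.3]
wrist_force: [0.1, 0.2, -2.5]
width: 0.157
```

```bash
python3 - <<'E'
from kin3 import *
im,d,T=shot("wrist","w15"); s=env.get_state(); print([q.round(4) for q in neck_from(T,29.9)],s['wrist_force'],s['moment'],s['width'],s['orientation'])
W=cloud("wrist",d,T); Ti=np.linalg.inv(T)
S=(W-N0)@RR
print("neck top/hook",[(v,np.round(S[v,316],4).tolist()) for v in range(135,215,6)])
E
```

```text
[array([ 0.0029, -0.0002,  0.1743]), array([-1.e-04,  3.e-04,  1.e+00])] [ 0.27490196 -0.12140441 -2.49775355] [-0.05586833  0.6988594  -0.0048562 ] 0.15956991439636492 [179.96167531 -60.1145422    6.33869906]
neck top/hook [(135, [0.0231, -0.0015, 0.2283]), (141, [0.0214, -0.0015, 0.2275]), (147, [0.0188, -0.0015, 0.2274]), (153, [0.0158, -0.0015, 0.2276]), (159, [0.0132, -0.0015, 0.2275]), (165, [0.011, -0.0014, 0.2273]), (171, [0.0089, -0.0014, 0.227]), (177, [0.0058, -0.0014, 0.2276]), (183, [0.0034, -0.0014, 0.2276]), (189, [0.0016, -0.0014, 0.2272]), (195, [0.0009, -0.0014, 0.2259]), (201, [0.0004, -0.0014, 0.2244]), (207, [-0.0, -0.0014, 0.2227]), (213, [0.0005, -0.0014, 0.2201])]
```

View pics/w15.png

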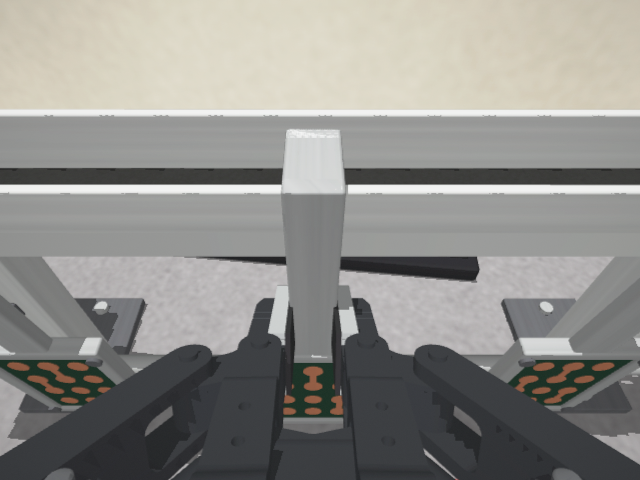

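>>> {"name": "drive_tool", "arguments": {
  "commands": "0 -0.02 0 0.01 0 0 0; 0 -0.02 0 0.01 0 0 0; 0 0 0 0 0 0 0; 0 0 0 0 0 0 0; 0 0 0 0 0 0 0"
}}

```text
t: 23.78
tool_pos: [0.6618, 0.0692, 0.1548]
orientation: [180.0, -60.1, 6.3]
wrist_force: [1.2, -0.3, -0.3]
width: 0.159
```

>>> {"name": "drive_tool", "arguments": {
  "commands": "0.2 0 0 0 0 0 0; 0.23 0 0 0 0 0 0; 0.28 0 0 0 0 0 0; 0.34 0 0 0 0 0 0; 0.4 0 0 0 0 0 0; 0.4 0 0 0 0 0 0; 0.4 0 0 0 0 0 0; 0.4 0 0 0 0 0 0",
  "squeeze": 30
}}

```text
t: 24.45
tool_pos: [0.6616, 0.0692, 0.1544]
orientation: [180.0, -60.1, 6.3]
wrist_force: [0.2, -0.3, -0.0]
width: 0.404
```

```bash
python3 - <<'E'
from kin3 import *
im,d,T=shot("wrist","w16"); s=env.get_state(); print(s['wrist_force'],s['width'],s['tool_pos'])
S=(cloud("wrist",d,T)-N0)@RR
print("neck top/hook",[(v,np.round(S[v,316],4).tolist()) for v in range(135,300,15)])
E
```

```text
[ 0.63202379  0.37980126 -0.36413138] 0.40295603238995353 [0.66162591 0.06916944 0.15437538]
neck top/hook [(135, [0.0227, -0.0015, 0.2266]), (150, [0.0163, -0.0014, 0.2262]), (165, [0.0114, -0.0014, 0.225]), (180, [0.0051, -0.0014, 0.2252]), (195, [-0.0007, -0.0014, 0.2253]), (210, [-0.0008, -0.0014, 0.2205]), (225, [-0.0005, -0.0014, 0.2147]), (240, [0.0002, -0.0015, 0.2081]), (255, [-0.0004, -0.0015, 0.2023]), (270, [-0.0001, -0.0016, 0.195]), (285, [0.0, -0.0016, 0.1872])]
```

View pics/w16.png

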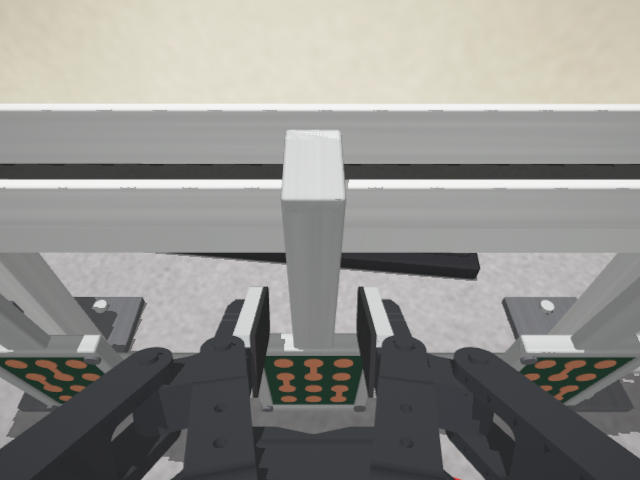

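It hangs on its own: hook top at 0.2255 m like its neighbours, neck centred between the opened pads. I retreat along the tool axis.

>>> {"name": "drive_tool", "arguments": {
  "commands": "0.4 0 0 -0.1 0 0 0; 0.4 0 0 -0.2 0 0 0; 0.4 0 0 -0.3 0 0 0; 0.4 0 0 -0.3 0 0 0; 0.4 0 0 -0.3 0 0 0; 0.4 0 0 -0.3 0 0 0; 0.4 0 0 0 0 -0.5 0; 0.4 0 0 -0.2 0 -0.8 0; 0.4 0 0 -0.3 0 -0.8 0; 0.4 0 0 -0.3 0 -0.8 0; 0.4 0 0 0 0 0 0; 0.4 0 0 0 0 0 0"
}}

```text
t: 25.5
tool_pos: [0.5853, 0.0607, 0.2054]
orientation: [179.9, -45.9, 6.3]
wrist_force: [-0.0, 0.9, -0.8]
width: 0.401
```

```bash
python3 - <<'E'
from kin3 import *
im,d,T=shot("wrist","w17"); s=env.get_state(); print(s['t'],s['wrist_force'],s['tool_pos'],s['orientation'],s['dq'])
W=cloud("wrist",d,T); S=(W-N0)@RR
m=(abs(S[...,1])<.2)&(S[...,2]>.2235)&(S[...,2]<.24)&(abs(S[...,0]-.01)<.02)
n,lab,st,cen=cv2.connectedComponentsWithStats(m.astype(np.uint8))
for k in range(1,n):
    if st[k,4]>100:
        Q=S[lab==k]; print("hook top",np.round(cen[k]),st[k,4],"y",np.percentile(Q[:,1],[1,99]).mean().round(4),"x",np.percentile(Q[:,0],[1,99]).round(4),"z",np.median(Q[:,2]).round(4))
        u,v=cen[k]; 
im2,_,_=shot("scene","s17"); cv2.imwrite("pics/s17c.png",cv2.resize(im2[190:310,270:430],(800,600)))
imaging.get_image("top")
print([(np.round(q['at'],3).tolist(),round(q['p'],2)) for l in ["pen_cup","tape_roll","paper_roll","screwdriver","camera","stop_box"] for q in look_for("top",l)[:1]])
E
```

```text
25.55 [ 0.58788075  0.36723411 -1.08138279] [0.5847142  0.06071241 0.20310662] [179.97594251 -45.69035003   6.32794213] [-0.02683043  0.37875694  2.2267411  -0.06699959  0.22767553  0.11103458]
hook top [313. 126.] 1836 y -0.0006 x [-0.0015  0.0259] z 0.2254
hook top [ 49. 128.] 1963 y 0.115 x [-0.003   0.0247] z 0.2252
hook top [571. 129.] 1935 y -0.1139 x [-0.003   0.0242] z 0.2252
[([0.483, -0.063, 0.048], 0.97), ([0.607, -0.506, 0.055], 0.56), ([0.601, 0.484, 0.095], 0.88), ([0.605, -0.009, 0.026], 0.65), ([0.44, -0.493, 0.021], 0.97), ([0.609, -0.508, 0.055], 0.66)]
```

View pics/w17.png

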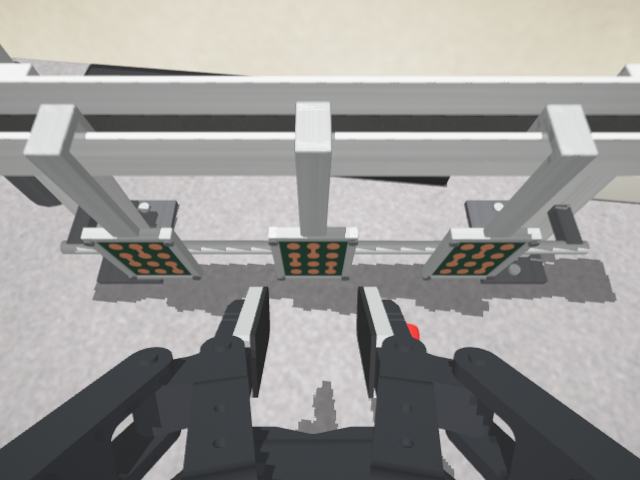

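View pics/s17c.png

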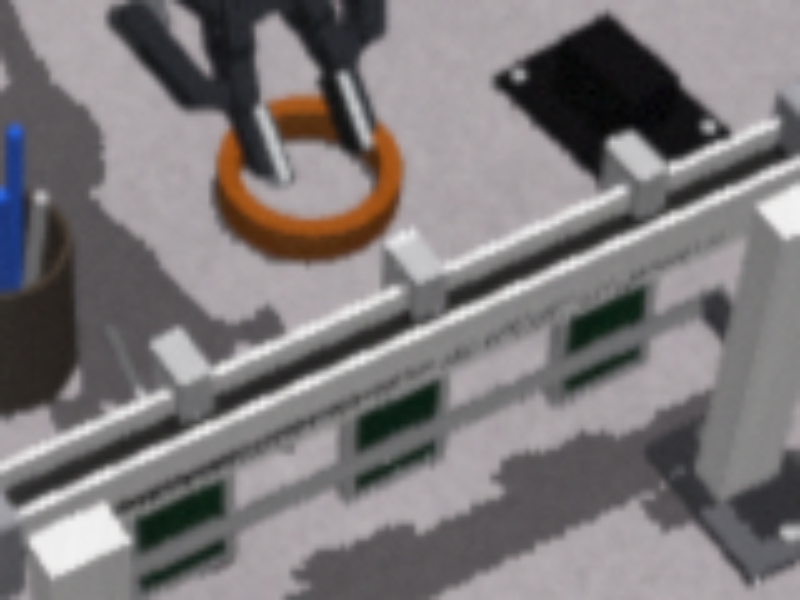

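All three hook tops are level (0.2252 to 0.2254 m), spaced about 115 mm apart, the new board rests on the bar, and the robot is clear. I let it settle and hand in.

>>> {"name": "drive_tool", "arguments": {
  "commands": "0.4 0 0 0 0 0 0; 0.4 0 0 0 0 0 0; 0.4 0 0 0 0 0 0; 0.4 0 0 0 0 0 0; 0.4 0 0 0 0 0 0; 0.4 0 0 0 0 0 0"
}}

```text
t: 26.45
tool_pos: [0.5845, 0.0606, 0.2035]
orientation: [180.0, -45.6, 6.3]
wrist_force: [0.8, 0.2, 0.7]
width: 0.398
```

```bash
python3 -c "
from bench import env
s=env.get_state();print(s['t'],s['tool_pos'],s['dq'],s['wrist_force'])
print(env.hand_in())"
```

```text
26.45 [0.58454178 0.06064858 0.20348937] [-0.07019324 -0.07692527  0.05099619  0.03706839 -0.04093678 -0.05345348] [0.80749215 0.24631152 0.70065796]
the job is handed in; nothing more can be done
None
```

The carrier is back on the rail between the two other carriers, and I handed the job in at 26.5 s. The hand-in reports no verdict, so what follows rests on my own measurements.

- **What I did:** I lifted the carrier off the pedestal by its board edges and leaned it on the 45° stand. It sat centred to about 1 mm with its lower edge on the ledge, and I let go. I then took it by the neck, crossed the lip with the hook tip about 4–5 mm above it, lowered the hook onto the belt, opened the fingers and backed away.
- **Hook and lean:** the hook top is at 0.2254 m, level with its neighbours at 0.2252 m, so the hook tip is at belt height. The drop leg is behind the lip and the board leans on the anti-sway bar.
- **Spacing and neighbours:** the carrier hangs about 115 mm and 113 mm from its neighbours along the rail, against the 59 mm required. Both neighbours measured within a few millimetres of where they started.
- **Bystanders:** the pen cup and paper roll were re-found within a few millimetres of their first positions, and the screwdriver within about 9 mm. The camera and stop box were found too, but I had no starting position to compare them with.
- **Check that disagreed:** when I searched for the tape roll the network returned the stop box's position, so I only have the scene picture for it, where it looks in its original place.

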